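# Put away the clean root-canal kit

### The job

The root-canal kit is back clean and has to be put away: carry the three file packs together as one pile and tilt the pile into its steel box, back end first under the lip, so that all three lie flat inside. Slide each bur block lengthwise down a lane of the sloped rack, one to a lane, until it rests against the back stop, and lay each hand instrument flat in the tray compartment whose tab has the colour of its handle, working end towards the tabs. Leave everything else on the counter where it is; things may get knocked on the way, so check at the end that each is home.

Things in the scene. Friction and masses are not known exactly. Their poses are not given: they have to be found in the camera images.
- pack1_center (a point): centre (half-way up) of the flat file pack with the red band: rigid white plastic case 84 x 56 x 10 mm, about 35 g; x along its 84 mm, y along its 56 mm, z up. The three packs start as one square pile, pack1 lowest and pack3 on top, 30 mm high, lying flat on the counter, with free room for fingers at its two long sides
- pack2_center (a point): centre (half-way up) of the flat file pack with the blue band: rigid white plastic case 84 x 56 x 10 mm, about 35 g; x along its 84 mm, y along its 56 mm, z up. The three packs start as one square pile, pack1 lowest and pack3 on top, 30 mm high, lying flat on the counter, with free room for fingers at its two long sides
- pack3_center (a point): centre (half-way up) of the flat file pack with the green band: rigid white plastic case 84 x 56 x 10 mm, about 35 g; x along its 84 mm, y along its 56 mm, z up. The three packs start as one square pile, pack1 lowest and pack3 on top, 30 mm high, lying flat on the counter, with free room for fingers at its two long sides
- filebox: fixed steel box for the pile; origin under its centre, +x to its back (away from the robot), z up. Floor top at z = 4 mm. Inside 89 mm long (x -44.5 to 44.5), 59.5 mm wide. Front sill and front side curbs (x -44.5 to -18) are 6 mm high above the floor; back wall and side cheeks (x 20 to 44.5) 37.5 mm. Walls 3 mm thick. Sides open between x -18 and 20 for fingers
- filebox_lip (a point): middle of the front lower edge of the box's hold-down lip, which runs along the top of the back wall: 36.5 mm along +x from the box's origin and 41.5 mm up (37.5 above the floor); the lip overhangs the inside by 8 mm and is 3 mm thick. It bars a straight drop: the pile's back end goes under it tilted, over the low front sill
- block1_center (a point): centre (half-way up) of the yellow bur block, 64 x 36 x 24 mm, 65 to 125 g, with two rows of burs standing 12 mm out of its top (inside 58 x 30 mm); x along its 64 mm, z up. Starts standing on the counter; may be absent
- block2_center (a point): centre (half-way up) of the purple bur block, 64 x 36 x 24 mm, 65 to 125 g, with two rows of burs standing 12 mm out of its top (inside 58 x 30 mm); x along its 64 mm, z up. Starts standing on the counter; may be absent
- block3_center (a point): centre (half-way up) of the green bur block, 64 x 36 x 24 mm, 65 to 125 g, with two rows of burs standing 12 mm out of its top (inside 58 x 30 mm); x along its 64 mm, z up. Starts standing on the counter; may be absent
- rack_deck (a point): middle of the deck of the fixed white sloped rack, 34 mm above the counter, in the deck's frame: x down the slope (0.30 rad below level, away from the robot), y across, z out of the deck. Back stop face at x = 75 mm, 26 mm high; deck from x = -75. Ridges 10 mm high, 3 mm thick make 3 lanes, centres y = -56, 0, 56. Block home: centre x = 43, z = 12. Friction holds it: it must be pushed down
- tray_mirror (a point): middle of the floor of the compartment with the green tab, in the fixed pale tray (196 x 174 mm, three compartments side by side); x points along the compartment to the back end with the coloured tabs (away from the robot), z up. The floor is 3 mm above the counter, 190 mm long and 54 mm wide between walls 3 mm thick and 12 mm high above the floor
- tray_plugger (a point): middle of the floor of the compartment with the yellow tab, in the fixed pale tray (196 x 174 mm, three compartments side by side); x points along the compartment to the back end with the coloured tabs (away from the robot), z up. The floor is 3 mm above the counter, 190 mm long and 54 mm wide between walls 3 mm thick and 12 mm high above the floor
- tray_spatula (a point): middle of the floor of the compartment with the red tab, in the fixed pale tray (196 x 174 mm, three compartments side by side); x points along the compartment to the back end with the coloured tabs (away from the robot), z up. The floor is 3 mm above the counter, 190 mm long and 54 mm wide between walls 3 mm thick and 12 mm high above the floor
- mirror_center (a point): centre (half-way up) of the green handle, 104 x 10 x 10 mm, of the mouth mirror, with a round 21 mm head; 164 mm long in all, 35 g; x points along it to the working end. It may roll onto any of its four sides, which does not matter. Starts lying on the counter; may be absent
- mirror_tip (a point): working end of the same mirror, 112 mm along x from its handle's centre
- plugger_center (a point): centre (half-way up) of the yellow handle, 104 x 10 x 10 mm, of the root-canal plugger, with a thin bent end; 164 mm long in all, 35 g; x points along it to the working end. It may roll onto any of its four sides, which does not matter. Starts lying on the counter; may be absent
- plugger_tip (a point): working end of the same plugger, 112 mm along x from its handle's centre
- spatula_center (a point): centre (half-way up) of the red handle, 104 x 10 x 10 mm, of the cement spatula, with a flat blade 8 mm wide; 164 mm long in all, 35 g; x points along it to the working end. It may roll onto any of its four sides, which does not matter. Starts lying on the counter; may be absent
- spatula_tip (a point): working end of the same spatula, 112 mm along x from its handle's centre
- file_tin: round aluminium file stand, 84 mm across, 52 mm high with its coloured files; not part of the job; origin at the centre of its underside
- dappen: small green glass dish, 34 mm across, 22 mm high; not part of the job; origin at the centre of its underside
- irrigant: small brown glass bottle, 30 mm across, 50 mm high; not part of the job; origin at the centre of its underside
- cotton_jar: glass jar with steel cap, 72 mm across, 58 mm high; not part of the job; origin at the centre of its underside
- mixing_pad: paper mixing pad 78 x 78 x 10 mm; not part of the job; origin at the centre of its underside
- endo_gauge: aluminium measuring gauge 75 x 30 x 6 mm; not part of the job; origin at the centre of its underside
There are look-alikes about, which are no part of the job. Of the things that look like the part that bears plugger_center, the smaller one is meant.

How it is judged:
By the outcome, as a careful person would: the job done as asked, in the order asked, and still so for the second after the job is handed in, with the robot touching nothing.
Of block1, block2, block3 only 2 to 3 are there at a start; the rules pass over those that are not, and their reading is None.
Of mirror, plugger, spatula only 2 to 3 are there at a start; the rules pass over those that are not, and their reading is None.
At some moment in a run one of block1, block2, block3, mirror, plugger, spatula may be knocked a few centimetres aside while the robot is not near it.
It also fails if it takes over 210 s, if anything falls off the work surface, if the arm or the gripper's body presses on something with over 40 N, if the wrist force passes 120 N, or if a joint passes its speed limit or range.

### The arm

A 6-joint arm with a two-finger parallel gripper is mounted at the origin on the work surface. World frame = base frame: x ahead of the robot, y to its left, z up, the work surface at z = 0. Lengths are in mm, angles in degrees, forces in N, time in s.
With the tool pointing down it reaches from about 350 to 850 mm from the base axis. Payload 8.1 kg.
Tool frame: the origin (TCP) lies between the finger pads; the fingertips stand 17 mm ahead of it and the grasp point (between the pads) lies 2 mm behind it; z points along the fingers, y is the line along which they close (so a half turn about z gives the same grasp; the last joint's range is limited). The gripper opens to 85 mm and grips with 20 to 120 N. Pads are 22 mm wide; open, the fingers measure 114 mm over their backs; the gripper's body (76 mm by 85 mm) begins 54 mm behind the grasp point. The pads swing forward as they close: fully open they stand 13 mm farther back than shut.
Start: joints at [-73.419, 7.471, 85.268, -0, 87.261, -4.893], TCP at [219.672, -558.345, 227.792] pointing down, gripper open.
Joint ranges: [-169.43, 169.43], [-51.17, 129.36], [1.28, 143.12], [-76.62, 256.62], [0, 156.53], [-152.29, 152.29]. Speed limits (degrees/s): [136.94, 136.94, 159.86, 180, 180, 180].

### API

Orientations are given as [roll, pitch, yaw] about the fixed x, y, z axes, in that order (R = Rz(yaw) Ry(pitch) Rx(roll)).
In Python, from bench import sense, snapshot, hand_in, trace, place_of gives the robot as it stands.
- The arm moves only by the shell command python3 -m handwheel 'ROWS' [FORCE]. ROWS is JSON, a list of rows, each a list of 7 numbers: the opening, from -1 (shut) to 1 (fully open), then the shift along the tool's x, y, z in cm, then the turn, a rotation vector about the tool's x, y, z in rad. A call has 1 to 12 rows; each row shifts and turns the commanded pose from where the row before left it, along the tool's axes as they then stand; what a row does not reach is not made up. A row lasts 1/12 s, in which the tool goes at most 41.7 mm and 7.16 degrees, less where a joint would pass 70% of its speed; a pose out of reach is approached as far as the arm can. A call with a gripper value outside its range is refused whole. The fingers move at their own pace and stop on an object; FORCE is the grip in N (left out, the last holds). Time passes only in rows, so rows that do not move let the fingers close. It gives the time, the measured TCP pose, the force, the opening and the grip force at its end, in the units of the state.
- sense(): the state, without advancing time (a new reading comes with each control period).
- snapshot(name): name is "side" or "top"; returns a dict with "image" (480x640x3 uint8, red, green, blue), "intrinsics" (3x3 intrinsics, pixels), "k1" (the pictures are not rectified: a ray, as slopes to the right and down, at radius r is drawn at 1 + k1 r^2 times it, then the intrinsics apply), "R" (3x3) and "t" (3): a world point X has camera coordinates R X + t. Camera axes: x right, y down, z forward; pixel columns grow to the right and rows downward; lengths in mm; the calibration is good to about 2 mm. A picture is of the moment at which its call begins. There is no depth.
- hand_in(): hands the job in; it is judged then, once.
Trained networks look in a picture, given as the dict that the camera call returned (one of the last four; its "shot" number tells which), for a name from the list of things; names that differ only in an ending like _2 or _b are one class to them, and where a whole thing is asked for, a point or a joint stands for the part that bears it (a point fixed in the world has none). Each returns a list of dicts, best first, with "conf" (0 to 1); they miss things now and then, are a little off and sometimes report something else, mostly with a low value. They report only what shows in the picture. A call takes as long as a camera call. They do not tell look-alikes from the thing itself.
- trace(picture, query): "pixels" (480x640 bool, what is visible of it).
- place_of(picture, query): "location" ([x, y, z] in mm, in world coordinates, good to about 4 mm: a listed point, or the origin of a listed thing).
The state is a dict: "time": time; "joint_pos": joint angles; "qd": joint speeds; "joint_efforts": joint torques, N m; "tool_pos": TCP position; "tcp_rot": TCP orientation; "ft_force": force on the tool from outside, world axes, zero at the start; "wrist_torque": the same for the moment, N m; "finger_gap": finger opening in mm; "grip_force": force on a finger pad.
Only numpy, scipy, OpenCV 4.12 (cv2) and the standard library are available. Lean on these libraries where they do the work, as an engineer would, in place of code of your own. Each camera call takes 0.05 s, during which the arm holds its last target. There are 200 camera calls.

## Working session

There is one attempt and no reset: what is moved stays moved. The work goes in short steps, Python scripts to look and compute and a shell command to move; the robot and the scene stay as the last step left them, time stands still between calls to the robot, and variables do not carry over. Pictures are saved under pics/ and viewed, at most 14 in all, crops included, and the job is handed in when it is done.

```bash
mkdir -p pics; ls; cat > h.py <<'E'
import numpy as np, cv2
from bench import sense, snapshot, hand_in, trace, place_of
from scipy.spatial.transform import Rotation as Ro
def save(s,name,box=None,scale=1):
    im=cv2.cvtColor(s["image"],cv2.COLOR_RGB2BGR)
    if box: im=im[box[1]:box[3],box[0]:box[2]]
    cv2.imwrite("pics/"+name,cv2.resize(im,None,fx=scale,fy=scale,interpolation=cv2.INTER_CUBIC))
def proj(s,X):
    c=s["R"]@np.array(X,float)+s["t"]; u=c[:2]/c[2]; u=u*(1+s["k1"]*(u@u)); K=np.array(s["intrinsics"])
    return K[:2,:2]@u+K[:2,2]
def unproj(s,p,z):
    K=np.array(s["intrinsics"]); d=np.linalg.solve(K[:2,:2],np.array(p,float)-K[:2,2]); u=d.copy()
    for _ in range(20): u=d/(1+s["k1"]*(u@u))
    R=np.array(s["R"]); ray=R.T@np.array([u[0],u[1],1]); o=-R.T@np.array(s["t"])
    return o+ray*(z-o[2])/ray[2]
def maskpose(s,m,z):
    """centre and long-axis yaw of mask at height z"""
    c=cv2.findContours(m.astype(np.uint8),cv2.RETR_EXTERNAL,cv2.CHAIN_APPROX_NONE)[0]
    c=max(c,key=cv2.contourArea)[:,0]
    P=np.array([unproj(s,p,z)[:2] for p in c],np.float32)
    (cx,cy),(w,h),a=cv2.minAreaRect(P)
    if h>w: w,h,a=h,w,a+90
    return np.round([cx,cy,w,h,(a+90)%180-90],1)
E
python3 - <<'E'
from h import *
names="pack1_center pack2_center pack3_center filebox filebox_lip block1_center block2_center block3_center rack_deck tray_mirror tray_plugger tray_spatula mirror_center mirror_tip plugger_center plugger_tip spatula_center spatula_tip".split()
for cam in("top","side"):
    s=snapshot(cam); save(s,cam+"0.png")
    print(cam,-np.array(s["R"]).T@s["t"])
    for n in names:
        print(n,[(round(d["conf"],2),np.round(d["location"]).tolist(),proj(s,d["location"]).round().tolist()) for d in place_of(s,n)])
print(sense())
E
```

```text
pics
top [ 344.69487585  -21.33955227 1018.33505513]
pack1_center []
pack2_center [(0.28, [480.0, -245.0, 7.0], [421.0, 266.0])]
pack3_center [(0.74, [562.0, -81.0, 22.0], [346.0, 231.0]), (0.54, [540.0, 92.0, -2.0], [268.0, 245.0]), (0.32, [287.0, 302.0, 4.0], [173.0, 363.0])]
filebox [(0.69, [542.0, 93.0, 1.0], [268.0, 244.0])]
filebox_lip [(0.79, [580.0, 82.0, 42.0], [270.0, 223.0])]
block1_center [(0.95, [439.0, 117.0, 10.0], [257.0, 290.0])]
block2_center [(0.79, [439.0, -119.0, 10.0], [365.0, 287.0]), (0.67, [766.0, 60.0, 0.0], [281.0, 149.0]), (0.52, [541.0, 88.0, 2.0], [270.0, 244.0]), (0.37, [478.0, 328.0, 36.0], [158.0, 273.0])]
block3_center [(0.76, [463.0, 2.0, 9.0], [309.0, 277.0])]
rack_deck [(0.89, [478.0, 329.0, 35.0], [158.0, 273.0])]
tray_mirror [(0.7, [480.0, -240.0, 6.0], [419.0, 266.0])]
tray_plugger [(0.77, [478.0, -298.0, -1.0], [444.0, 267.0])]
tray_spatula [(0.63, [481.0, -243.0, 4.0], [420.0, 266.0]), (0.61, [475.0, -354.0, 3.0], [470.0, 267.0])]
mirror_center [(0.83, [657.0, 172.0, 2.0], [233.0, 195.0]), (0.32, [464.0, 3.0, 10.0], [309.0, 277.0])]
mirror_ti
[... 2208 characters left out ...]
, 245.0])]
{'time': 1.9, 'joint_pos': array([-7.34177938e+01,  7.47120793e+00,  8.52671684e+01,  4.75350504e-04,
        8.72609161e+01, -4.89403192e+00]), 'qd': array([-0.08705647,  0.0218375 , -0.03090416, -0.03415342,  0.05907523,
        0.00874873]), 'joint_efforts': array([-4.90455441e-04, -5.69307518e+01, -5.00849855e+01, -1.17298064e-04,
        1.42024779e-03, -4.37308847e-05]), 'tool_pos': array([ 219.68671926, -558.3473839 ,  227.79784697]), 'tcp_rot': array([ 1.79999254e+02, -4.12711324e-04,  2.14762154e+01]), 'ft_force': array([-0.10971757,  0.07439031,  0.00392382]), 'wrist_torque': array([0.02183372, 0.01051108, 0.03126692]), 'grip_force': 0.0, 'finger_gap': 85.29931018501107}
```

View images.

View pics/top0.png

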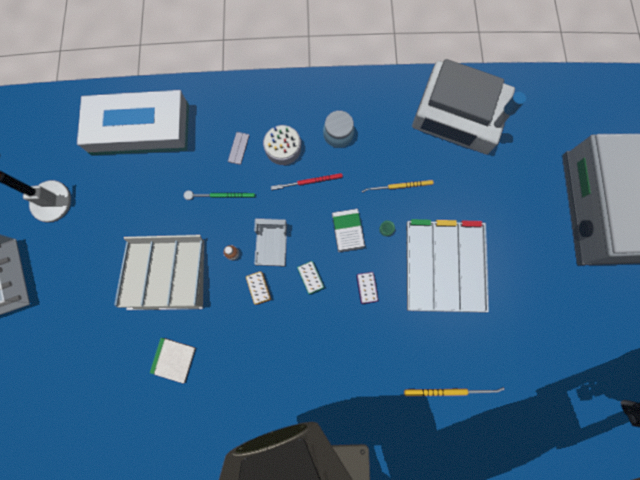

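View pics/side0.png

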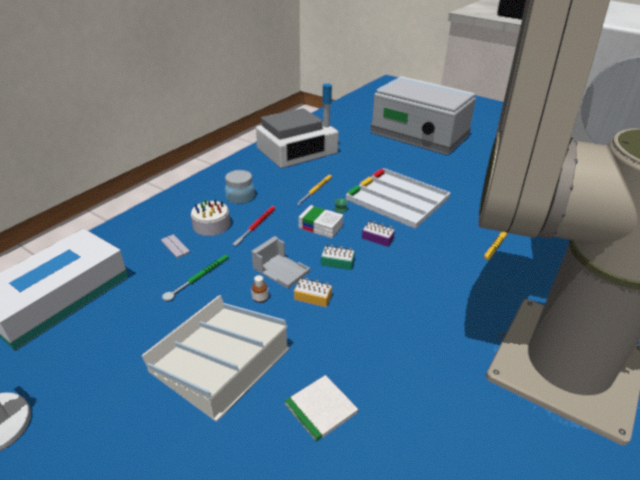

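Top view: pile (348,230), file box (270,243), blocks at (258,288) yellow, (310,277) green, (367,287) purple; rack (160,273), tray (447,266) with tabs green/yellow/red at top; instruments: mirror (220,195), spatula (308,182). Two pluggers: far one (400,186), about 70 px, and near one (450,392), about 98 px. The far one is smaller, so it should be the one meant. I'll confirm it in a crop and take the yaws.

```bash
python3 - <<'E'
from h import *
s=snapshot("top")
a=cv2.resize(s["image"][165:205,350:510],None,fx=4,fy=4,interpolation=3); b=cv2.resize(s["image"][372:412,390:550],None,fx=4,fy=4,interpolation=3)
cv2.imwrite("pics/plug.png",np.vstack([a,b])[:,:,::-1])
for n,z in [("pack3_center",30),("filebox",20),("block1_center",24),("block2_center",24),("block3_center",24),("mirror_center",5),("plugger_center",5),("spatula_center",5),("rack_deck",34),("tray_mirror",15)]:
    for d in trace(s,n)[:2]:
        m=d["pixels"]; 
        if m.sum()<20: continue
        ys,xs=np.nonzero(m); print(n,round(d["conf"],2),m.sum(),[xs.min(),ys.min(),xs.max(),ys.max()],maskpose(s,m,z))
E
```

```text
pack3_center 0.41 1457 [np.int64(254), np.int64(218), np.int64(286), np.int64(266)] [540.7  85.5 106.3  70.1  -2. ]
filebox 0.96 1443 [np.int64(254), np.int64(218), np.int64(286), np.int64(265)] [543.9  86.6 105.2  71.3  -1.8]
filebox 0.75 270 [np.int64(271), np.int64(173), np.int64(341), np.int64(188)] [681.1 -14.1 126.2  12.4 -82.1]
block1_center 0.63 554 [np.int64(247), np.int64(272), np.int64(270), np.int64(305)] [440.8 112.3  69.   39.3  18. ]
block2_center 0.61 508 [np.int64(356), np.int64(273), np.int64(377), np.int64(303)] [ 434.7 -120.2   65.3   37.4    7.3]
block3_center 0.93 485 [np.int64(297), np.int64(262), np.int64(322), np.int64(293)] [461.4   0.8  64.3  35.9  22.2]
mirror_center 0.71 290 [np.int64(184), np.int64(190), np.int64(254), np.int64(198)] [657.2 174.4 103.8  14.2  87.8]
mirror_center 0.71 545 [np.int64(296), np.int64(261), np.int64(322), np.int64(294)] [463.4   1.1  70.1  38.4  23.9]
plugger_center 0.82 192 [np.int64(388), np.int64(180), np.int64(433), np.int64(187)] [ 669.  -234.2  104.3   11.5  -85.2]
plugger_center 0.79 460 [np.int64(405), np.int64(388), np.int64(489), np.int64(395)] [ 210.5 -282.6  179.4   13.8   88.7]
spatula_center 0.82 157 [np.int64(275), np.int64(174), np.int64(340), np.int64(187)] [688.7 -26.7  97.7  10.2 -82.1]
spatula_center 0.22 368 [np.int64(229), np.int64(133), np.int64(247), np.int64(163)] [771.8 159.7  73.4  30.4 -15.1]
rack_deck 0.86 6054 [np.int64(115), np.int64(235), np.int64(204), np.int64(309)] [482.7 325.6 192.8 161.4  89.2]
rack_deck 0.31 264 [np.int64(271), np.int64(173), np.int64(341), np.int64(188)] [677.6 -25.4 101.8  14.5 -82.9]
tray_mirror 0.65 7235 [np.int64(406), np.int64(219), np.int64(487), np.int64(311)] [ 480.9 -298.2  201.2  175.7   -3.1]
```

View pics/plug.png

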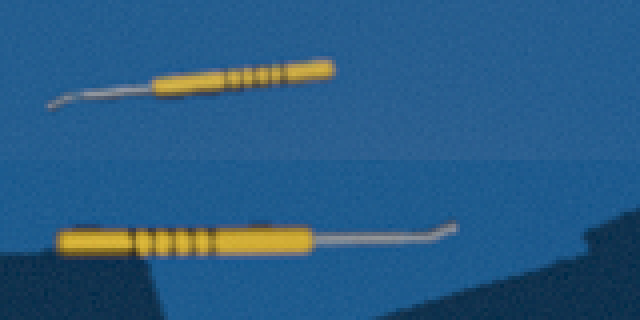

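Top strip is the far plugger (handle 45 px), bottom strip the near one (64 px): the far one at (420,185) is the smaller, hence the one meant; its tip points to +y. Now the pile and box close up.

```bash
python3 - <<'E'
from h import *
s=snapshot("top"); save(s,"crop1.png",(245,200,385,310),5.5)
import pickle; pickle.dump(s,open("s.pkl","wb"))
# rect masks of non-blue
im=cv2.cvtColor(s["image"],cv2.COLOR_RGB2HSV)
nb=~((im[...,0]>95)&(im[...,0]<120)&(im[...,1]>120))
for nme,(x0,y0,x1,y1),z in [("pile",(325,205,370,255),30),("box",(250,215,292,270),10),("tray",(400,226,494,316),15),("rack",(110,230,210,315),34)]:
    m=np.zeros(nb.shape,bool); m[y0:y1,x0:x1]=nb[y0:y1,x0:x1]
    m=cv2.morphologyEx(m.astype(np.uint8),cv2.MORPH_OPEN,np.ones((3,3)))
    print(nme,m.sum(),maskpose(s,m,z))
    c=max(cv2.findContours(m,0,1)[0],key=cv2.contourArea); 
    print(cv2.approxPolyDP(c,3,True)[:,0].tolist())
E
```

```text
pile 1123 [562.2 -85.4  90.4  61.6   7.3]
[[357, 208], [332, 212], [338, 251], [364, 246]]
box 1487 [544.8  87.2 109.3  71.8  -1.1]
[[255, 218], [254, 264], [285, 265], [285, 220]]
tray 6995 [ 473.7 -298.7  190.4  178.9   -3.2]
[[406, 226], [407, 310], [487, 312], [485, 226]]
rack 6222 [481.9 325.7 193.8 163.7  89.5]
[[200, 235], [124, 236], [126, 244], [115, 305], [128, 310], [201, 309], [204, 241]]
```

View pics/crop1.png

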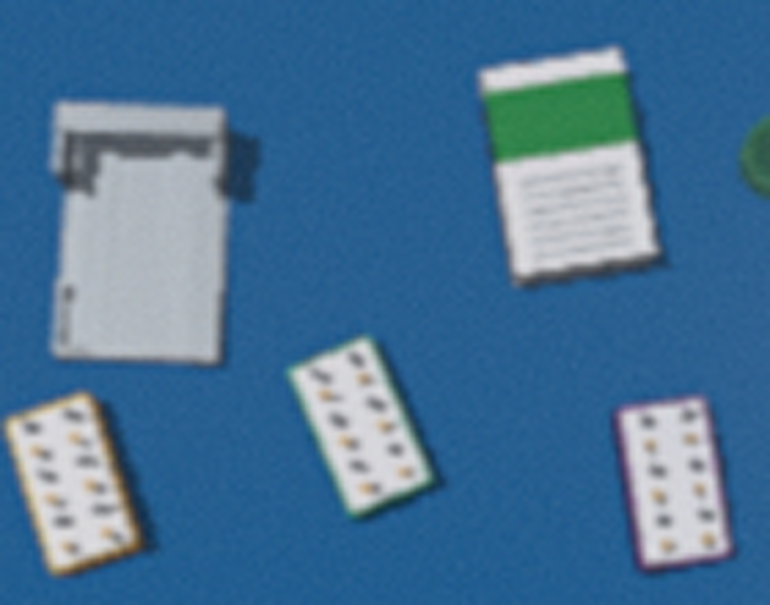

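Crop shows box lip top edge (56,103)-(224,108), sill (52,356)-(220,362); pile top corners (480,73),(620,47),(660,260),(517,277); the blocks' rims are clear too. Converting these corners.

```bash
python3 - <<'E'
from h import *
import pickle; s=pickle.load(open("s.pkl","rb"))
def W(p,z): return unproj(s,[245+(p[0]+.5)/5.5-.5,200+(p[1]+.5)/5.5-.5],z)[:2]
for n,z,c in [("pile",30,[(480,73),(620,47),(660,260),(517,277)]),("b1",24,[(8,418),(90,392),(142,548),(55,572)]),("b3",24,[(290,370),(370,337),(437,483),(354,516)]),("b2",24,[(615,408),(705,397),(733,553),(644,568)])]:
    P=[W(p,z) for p in c]; d=(P[0]+P[1]-P[2]-P[3])/2; w=(P[0]+P[3]-P[1]-P[2])/2
    print(n,np.mean(P,0).round(1),"len",np.linalg.norm(d).round(1),np.linalg.norm(w).round(1),"yaw",np.degrees(np.arctan2(d[1],d[0])).round(1),np.degrees(np.arctan2(-w[0],w[1])).round(1))
B=[W((56,103),44.5),W((224,108),44.5),W((220,362),10),W((52,356),10)]
print("box",np.round(B,1).tolist()); d=(B[0]+B[1]-B[2]-B[3])/2; print(np.linalg.norm(d),np.degrees(np.arctan2(d[1],d[0])),np.mean(B,0))
# rack & tray edges
for n,(x0,y0,x1,y1) in {"rack":(110,225,212,318),"tray":(400,212,496,320)}.items():
    pass
im=np.hstack([cv2.resize(s["image"][225:320,108:212],None,fx=3.8,fy=3.8,interpolation=2),cv2.resize(s["image"][215:310+0,400:500],None,fx=3.8,fy=3.8,interpolation=2)])
im=im[:,:]; print(im.shape); cv2.imwrite("pics/crop2.png",im[:,:,::-1])
E
```

```text
pile [562.7 -85.8] len 85.7 56.7 yaw 7.7 7.0
b1 [443.1 112.6] len 64.1 34.4 yaw 17.1 14.9
b3 [461.7  -1. ] len 62.9 34.4 yaw 22.4 20.4
b2 [ 436.3 -121.6] len 62.4 35.3 yaw 7.4 6.4
box [[590.6, 115.6], [586.3, 49.4], [490.8, 55.4], [495.3, 122.7]]
95.65401102360377 -3.933092699990481 [540.74141841  85.77061263]
(361, 775, 3)
```

View pics/crop2.png

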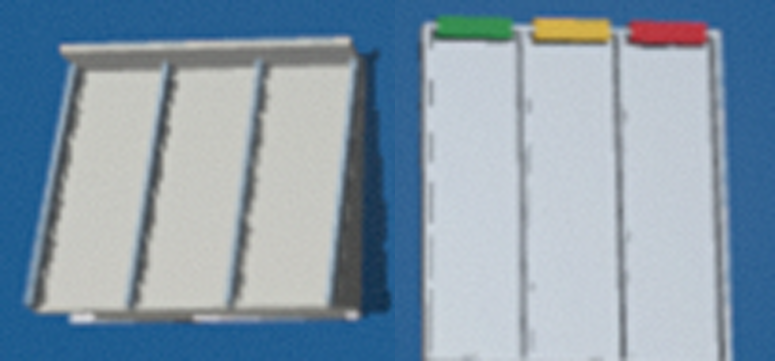

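Crop 2: rack ridges' near ends at (32,303),(130,305),(231,305),(332,303), far ends (74,65),(165,65),(260,62),(354,58); tray wall lines and tabs green, yellow, red from left. Fit poses.

```bash
python3 - <<'E'
from h import *
import pickle; s=pickle.load(open("s.pkl","rb"))
from scipy.optimize import least_squares as L
c,n=np.cos(.3),np.sin(.3)
def rk(p,x,y,z):
    hx=x*c+z*n; hz=34-x*n+z*c; a=np.radians(p[2]); return [p[0]+hx*np.cos(a)-y*np.sin(a),p[1]+hx*np.sin(a)+y*np.cos(a),hz]
obs=[((32,303),-75,84,10),((130,305),-75,28,10),((231,305),-75,-28,10),((332,303),-75,-84,10),((74,65),75,84,10),((165,65),75,28,10),((260,62),75,-28,10),((354,58),75,-84,10),((62,58),75,87,26),((352,52),75,-87,26)]
px=lambda u,v:np.array([108+(u+.5)/3.8-.5,225+(v+.5)/3.8-.5])
f=lambda p:np.concatenate([proj(s,rk(p,*o[1:]))-px(*o[0]) for o in obs])
r=L(f,[478,327,0]); print("rack",r.x.round(2)); print(f(r.x).reshape(-1,2).round(1).tolist())
pt=lambda u,v:np.array([400+(u-395+.5)/3.8-.5,215+(v+.5)/3.8-.5])
to=[((423,24),98,87),((720,31),98,-87),((425,358),None,87),((732,358),None,-87),((519,38),None,28.5),((525,358),None,28.5),((616,40),None,-28.5),((623,358),None,-28.5)]
def g(p):
    a=np.radians(p[2]); o=[]
    for q,x,y in to:
        w=unproj(s,pt(*q),15)[:2]-p[:2]; lx=w[0]*np.cos(a)+w[1]*np.sin(a); ly=-w[0]*np.sin(a)+w[1]*np.cos(a)
        o.append(ly-y); 
        if x: o.append(lx-x)
    return o
r=L(g,[478,-298,0]); print("tray",r.x.round(2),np.round(r.fun,1))
E
```

```text
rack [ 4.7668e+02  3.2235e+02 -3.0000e-01]
[[-0.4, 1.3], [-0.2, 0.4], [-0.5, -0.1], [-0.4, -0.1], [0.2, 0.6], [0.6, -0.1], [0.3, 0.0], [0.5, 0.4], [-0.7, -0.9], [0.6, -1.6]]
tray [ 478.14 -298.24   -3.33] [-1.1 -0.3 -1.8  0.3 -1.  -1.9  1.4  0.9  1.4  2.1]
```

```bash
cat >> h.py <<'E'
def plan(*targets):
    """targets (x,y,z,yaw[,tilt about tool y, deg]); prints tool turn then shift (cm) in the turned frame"""
    q=sense(); p=np.array(q["tool_pos"]); R=Ro.from_euler("xyz",q["tcp_rot"],degrees=True)
    for t in targets:
        T=Ro.from_euler("xyz",[180,0,t[3]],degrees=True)
        if len(t)>4: T=T*Ro.from_rotvec([0,np.radians(t[4]),0])
        dr=(R.inv()*T).as_rotvec(); dp=np.array(t[:3],float)-p; l=T.inv().apply(dp)/10
        print(t,"turn",dr.round(3),"shift",l.round(2),"minrows",int(max(np.ceil(np.linalg.norm(l)/3),np.ceil(np.linalg.norm(dr)/.11))))
        p=np.array(t[:3],float); R=T
E
python3 - <<'E'
from h import *
plan((559.2,-86.2,120,7.3),(559.2,-86.2,20,7.3))
E
```

```text
(559.2, -86.2, 120, 7.3) turn [-0.    -0.     0.247] shift [ 39.68 -42.52  10.78] minrows 20
(559.2, -86.2, 20, 7.3) turn [0. 0. 0.] shift [ 0. -0. 10.] minrows 4
```

```bash
python3 -m handwheel '[[1,0,0,0,0,0,0.082],[1,0,0,0,0,0,0.082],[1,0,0,0,0,0,0.083],[1,1.98,-2.13,0.5,0,0,0],[1,1.98,-2.13,0.5,0,0,0],[1,1.98,-2.13,0.5,0,0,0],[1,1.98,-2.13,0.5,0,0,0],[1,1.98,-2.13,0.5,0,0,0],[1,1.98,-2.13,0.5,0,0,0],[1,1.98,-2.13,0.5,0,0,0],[1,1.98,-2.13,0.5,0,0,0],[1,1.98,-2.13,0.5,0,0,0]]' 60
python3 -m handwheel '[[1,1.98,-2.13,0.5,0,0,0],[1,1.98,-2.13,0.5,0,0,0],[1,1.98,-2.13,0.5,0,0,0],[1,1.98,-2.13,0.5,0,0,0],[1,1.98,-2.13,0.5,0,0,0],[1,1.98,-2.13,0.5,0,0,0],[1,1.98,-2.13,0.5,0,0,0],[1,1.98,-2.13,0.5,0,0,0],[1,1.98,-2.13,0.5,0,0,0],[1,1.98,-2.13,0.5,0,0,0],[1,1.98,-2.13,0.5,0,0,0],[1,0,0,0,0,0,0]]'
python3 - <<'E'
from h import *
plan((559.2,-86.2,60,7.3),(559.2,-86.2,20,7.3)); 
s=snapshot("side"); save(s,"side1.png",(230,120,430,300),3.5)
E
```

```text
time: 3.5
tool_pos: [372.6, -344.3, 182.8]
tcp_rot: [180.0, -0.0, 7.3]
ft_force: [1.4, -0.7, -0.1]
finger_gap: 85.1
grip_force: 0.0
time: 4.5
tool_pos: [559.8, -81.1, 126.8]
tcp_rot: [-179.9, -0.0, 7.5]
ft_force: [0.2, 0.7, -0.9]
finger_gap: 85.3
grip_force: 0.0
(559.2, -86.2, 60, 7.3) turn [-0.002 -0.     0.003] shift [-0.12  0.5   6.68] minrows 3
(559.2, -86.2, 20, 7.3) turn [0. 0. 0.] shift [ 0. -0.  4.] minrows 2
```

View pics/side1.png

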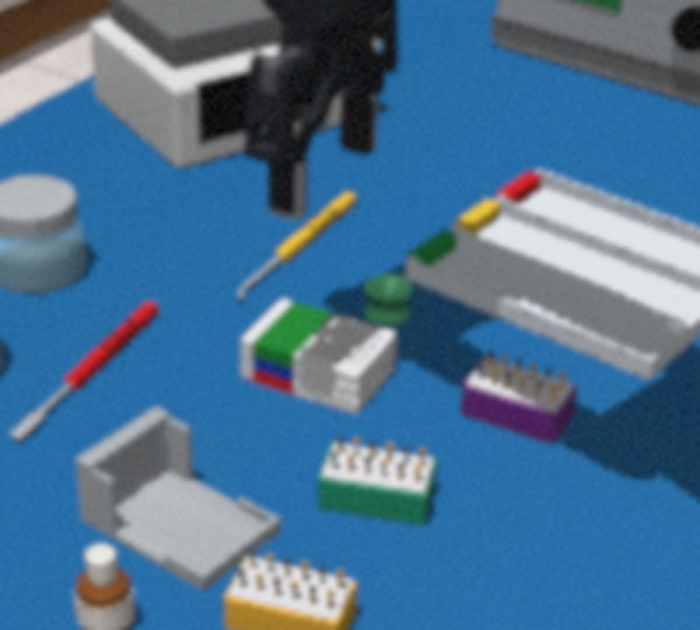

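Crop shows fingers above and beside the pile (320,355), with the dappen (385,285) clear of the far finger by about 10 mm. Descend.

```bash
python3 -m handwheel '[[1,-0.06,0.25,1.7,0,0,0.003],[1,-0.06,0.25,1.7,0,0,0],[1,0,0,1.6,0,0,0],[1,0,0,1.6,0,0,0],[1,0,0,1,0,0,0],[1,0,0,1,0,0,0],[1,0,0,1,0,0,0],[1,0,0,0.6,0,0,0],[1,0,0,0,0,0,0],[1,0,0,0,0,0,0]]' 60
python3 - <<'E'
from h import *
plan((559.2,-86.2,20,7.3))
E
```

```text
time: 5.38
tool_pos: [557.6, -90.5, 25.8]
tcp_rot: [-180.0, 0.0, 7.1]
ft_force: [0.5, -0.1, -0.6]
finger_gap: 85.3
grip_force: 0.0
(559.2, -86.2, 20, 7.3) turn [-0.     0.    -0.003] shift [ 0.22 -0.41  0.58] minrows 1
```

```bash
python3 -m handwheel '[[1,0.22,-0.41,0.2,0,0,-0.003],[1,0,0,0.2,0,0,0],[1,0,0,0.1,0,0,0],[1,0,0,0,0,0,0],[1,0,0,0,0,0,0],[0.2,0,0,0,0,0,0],[0.2,0,0,0,0,0,0],[0.2,0,0,0,0,0,0],[0.2,0,0,0,0,0,0],[0.2,0,0,0,0,0,0]]' 60
python3 -m handwheel '[[-0.2,0,0,0,0,0,0],[-0.2,0,0,0,0,0,0],[-0.2,0,0,0,0,0,0],[-0.2,0,0,0,0,0,0],[-0.2,0,0,0,0,0,0]]' 60
```

```text
time: 6.22
tool_pos: [559.5, -86.2, 21.7]
tcp_rot: [180.0, -0.0, 7.3]
ft_force: [-3.5, 0.9, 6.6]
finger_gap: 52.5
grip_force: 52.5
time: 6.63
tool_pos: [559.6, -86.3, 21.9]
tcp_rot: [180.0, -0.0, 7.3]
ft_force: [-3.4, 0.2, 8.7]
finger_gap: 51.5
grip_force: 60.9
```

```bash
python3 -m handwheel '[[-0.2,0,0,-0.3,0,0,0],[-0.2,0,0,-0.5,0,0,0],[-0.2,0,0,-1,0,0,0],[-0.2,0,0,-1.2,0,0,0],[-0.2,0,0,-1.5,0,0,0],[-0.2,0,0,-1.5,0,0,0],[-0.2,0,0,-1,0,0,0],[-0.2,0,0,0,0,0,0],[-0.2,0,0,0,0,0,0],[-0.2,0,0,0,0,0,0]]'
python3 - <<'E'
from h import *
s=snapshot("side"); save(s,"side2.png",(270,130,380,230),6)
print([(d["conf"],d["location"].round(1) if hasattr(d["location"],"round") else d["location"]) for n in ("pack1_center","pack3_center") for d in place_of(s,n)[:1]])
E
```

```text
time: 7.47
tool_pos: [558.8, -86.0, 90.2]
tcp_rot: [-180.0, 0.0, 7.3]
ft_force: [-1.1, -0.7, -0.4]
finger_gap: 51.2
grip_force: 62.4
[(0.68, [564.2, -87.3, 6.7]), (0.79, [566.9, -83.7, 92.4])]
```

View pics/side2.png

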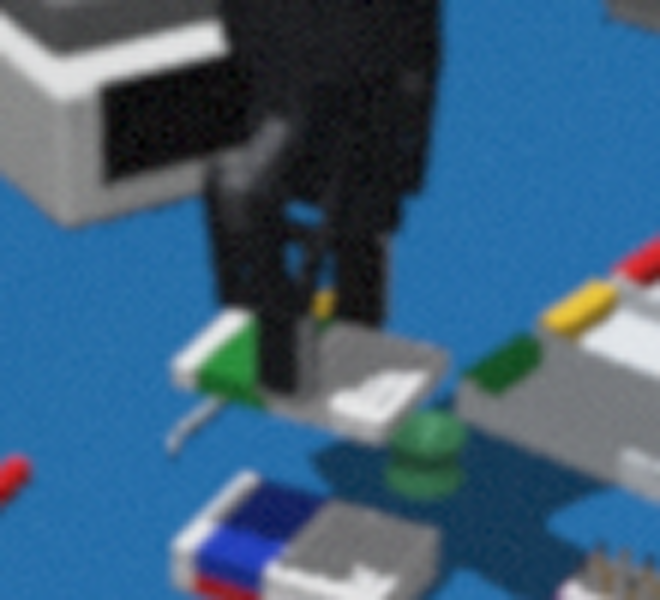

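The picture shows only pack3 lifted; packs 1 and 2 stay in place (310,540), and the finger's tip ends at (285,395), about level with pack3's underside. Check the tip height there.

```bash
python3 - <<'E'
from h import *
s=snapshot("side"); R=Ro.from_euler("xyz",[180,0,7.3],degrees=True); p=np.array(sense()["tool_pos"])
f=lambda l:((proj(s,p+R.apply(l))-[270,130]+.5)*6-.5).round().tolist()
for y in (-28,-40):
    for z in (-15,0,5,10,17,22): print(y,z,[f([x,y,z]) for x in(-11,11)])
im=cv2.cvtColor(s["image"],cv2.COLOR_RGB2HSV)
E
```

```text
-28 -15 [[314.0, 389.0], [258.0, 373.0]]
-28 0 [[313.0, 425.0], [258.0, 409.0]]
-28 5 [[313.0, 437.0], [258.0, 421.0]]
-28 10 [[313.0, 449.0], [258.0, 433.0]]
-28 17 [[312.0, 466.0], [258.0, 449.0]]
-28 22 [[312.0, 477.0], [258.0, 461.0]]
-40 -15 [[298.0, 404.0], [242.0, 388.0]]
-40 0 [[297.0, 441.0], [242.0, 425.0]]
-40 5 [[297.0, 453.0], [242.0, 437.0]]
-40 10 [[297.0, 465.0], [242.0, 449.0]]
-40 17 [[297.0, 482.0], [242.0, 465.0]]
-40 22 [[296.0, 494.0], [242.0, 477.0]]
```

```bash
python3 - <<'E'
from h import *
s=snapshot("side"); R=Ro.from_euler("xyz",[180,0,7.3],degrees=True); q=sense();p=np.array(q["tool_pos"]); print(p,q["finger_gap"])
p1=np.array([559.3,-86,121]); f=lambda l:((proj(s,p1+R.apply(l))-[230,120]+.5)*3.5-.5).round().tolist()
for y in (-42,-57): print("side1",y,[(z,f([-11,y,z]),f([11,y,z])) for z in(-10,0,10,17)])
t=trace(s,"pack3_center")[0]; m=t["pixels"]; ys,xs=np.nonzero(m); print(t["conf"],m.sum(),[xs.min(),ys.min(),xs.max(),ys.max()])
im=cv2.resize(s["image"][120:215,280:370],None,fx=8,fy=8,interpolation=2).astype(float)*1.6
im=np.clip(im,0,255).astype(np.uint8)[:,:,::-1].copy()
for z in (0,17):
  for y in (-28,28):
    for x in (-11,11):
      u=((proj(s,p+R.apply([x,y,z]))-[280,120]+.5)*8).astype(int); cv2.circle(im,tuple(int(a) for a in u),3,(0,0,255) if z else (0,255,255),-1)
im=im[:600]
cv2.imwrite("pics/dbg.png",im)
E
```

```text
[558.65909235 -85.98933171  89.85661647] 51.37524134923547
side1 -42 [(-10, [312.0, 233.0], [278.0, 224.0]), (0, [311.0, 248.0], [278.0, 239.0]), (10, [311.0, 263.0], [278.0, 253.0]), (17, [311.0, 273.0], [278.0, 263.0])]
side1 -57 [(-10, [299.0, 245.0], [266.0, 235.0]), (0, [299.0, 260.0], [266.0, 250.0]), (10, [299.0, 274.0], [266.0, 265.0]), (17, [299.0, 285.0], [266.0, 275.0])]
0.7 398 [np.int64(300), np.int64(183), np.int64(343), np.int64(202)]
```

View pics/dbg.png

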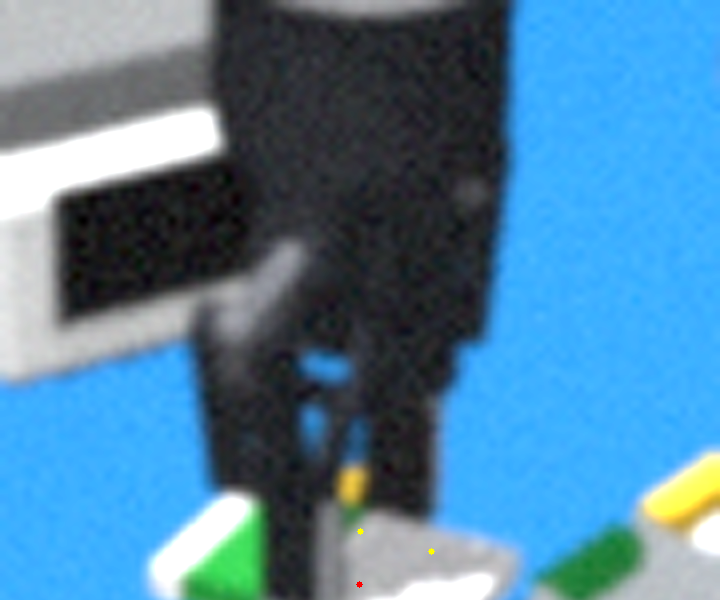

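```bash
python3 - <<'E'
from h import *
s=snapshot("side"); im=s["image"]
for y in range(180,206,1): print(y," ".join("%3d,%3d,%3d"%tuple(im[y,x]) for x in range(306,334,3)))
E
```

```text
180  30, 66, 95  32, 36, 40  27, 27, 30  20, 22, 26  22, 17, 21  42, 39, 28 136,114, 41  20, 22, 23  24, 22, 23  42, 45, 52
181  52, 97,134 101,101,106  32, 35, 36  27, 27, 31  15, 20, 20  48, 43, 29 126,105, 37  21, 18, 16  23, 21, 21  38, 41, 51
182 102,132,167 186,188,190  47, 61, 48  25, 29, 29  19, 17, 20  55, 55, 48  98, 90, 35  27, 26, 26  29, 26, 26  38, 47, 53
183 170,181,199 215,219,218  55, 87, 62  27, 29, 27  20, 20, 24  67, 68, 69  54, 72, 34  57, 57, 57  28, 29, 27  35, 50, 61
184 214,217,223 193,209,197  53, 98, 62  24, 23, 22  26, 29, 32  80, 82, 82  58, 83, 61  98, 97, 99  60, 57, 59  52, 69, 87
185 225,227,228 141,180,145  40, 94, 52  27, 29, 31  32, 32, 35  78, 79, 81  87,100, 89 113,114,116 100, 97, 99  83, 94,109
186 213,221,217  85,156, 96  43, 99, 54  17, 20, 23  28, 31, 31  79, 79, 85 108,112,110 114,113,115 107,107,110 109,112,120
187 169,198,175  49,140, 64  29, 88, 46  25, 26, 27  24, 27, 34  82, 82, 83 116,118,118 110,109,111 113,114,115 115,116,119
188 112,165,121  40,139, 60  41, 94, 51  19, 23, 24  24, 27, 30  85, 88, 88 113,111,115 108,108,110 113,113,
[... 1423 characters left out ...]
,106,164  71,114,160 102,120,146 126,132,141 159,159,161 183,184,184 186,184,187
201  38,111,170  38,108,169  36,110,167  39,110,170  46,112,169  69,116,160  95,120,149 150,154,163 162,161,162 148,148,149
202  43,112,172  38,110,169  37,109,168  38,110,169  39,111,169  48,114,171  62,112,162 114,130,156 142,144,149 132,135,136
203  36,109,168  40,111,169  37,109,167  39,111,169  36,109,168  43,113,170  40,104,157  64, 94,126  97,106,120 105,115,121
204  43,113,169  39,109,170  31,106,167  37,110,168  36,108,169  39,109,167  30, 85,129  28, 65, 97  45, 70, 93  67, 84,103
205  36,109,168  39,109,169  41,110,170  40,111,168  41,113,171  33, 94,145  21, 64, 99  19, 55, 88  24, 62, 88  36, 65, 90
```

```bash
python3 -m handwheel '[[-0.2,0,0,2,0,0,0],[-0.2,0,0,2,0,0,0],[-0.2,0,0,1.5,0,0,0],[-0.2,0,0,0.7,0,0,0],[-0.2,0,0,0,0,0,0],[-0.2,0,0,0,0,0,0],[-0.2,0,0,0,0,0,0],[-0.2,0,0,0,0,0,0]]'
python3 -m handwheel '[[-0.2,0,0,0.3,0,0,0],[-0.2,0,0,0.2,0,0,0],[-0.2,0,0,0.1,0,0,0],[-0.2,0,0,0,0,0,0],[-0.2,0,0,0,0,0,0]]'
python3 -m handwheel '[[1,0,0,0,0,0,0],[1,0,0,0,0,0,0],[1,0,0,0,0,0,0],[1,0,0,0,0,0,0],[1,0,0,0,0,0,0],[1,0,0,0,0,0,0]]'
for i in 1 2 3; do python3 -m handwheel '[[1,0,0,0.2,0,0,0],[1,0,0,0,0,0,0],[1,0,0,0,0,0,0]]' | grep -E "pos|ft"; done
```

```text
time: 8.48
tool_pos: [560.4, -86.4, 30.3]
tcp_rot: [180.0, -0.1, 7.3]
ft_force: [-0.3, -0.4, -0.5]
finger_gap: 51.3
grip_force: 62.4
time: 8.9
tool_pos: [559.1, -86.1, 22.7]
tcp_rot: [-180.0, 0.0, 7.3]
ft_force: [-0.1, -0.2, -0.6]
finger_gap: 51.1
grip_force: 62.4
time: 9.4
tool_pos: [559.3, -86.1, 22.8]
tcp_rot: [180.0, -0.0, 7.3]
ft_force: [-0.5, 0.5, 0.0]
finger_gap: 85.3
grip_force: 0.0
tool_pos: [559.1, -86.1, 20.6]
ft_force: [0.2, -0.5, 0.6]
tool_pos: [559.1, -86.1, 18.6]
ft_force: [0.1, -0.2, 1.1]
tool_pos: [559.1, -86.1, 16.6]
ft_force: [-0.2, -0.7, -0.6]
```

```bash
for i in 1 2 3 4 5; do python3 -m handwheel '[[1,0,0,0.2,0,0,0],[1,0,0,0,0,0,0],[1,0,0,0,0,0,0]]' | grep -E "pos|ft" | tr '\n' ' '; echo; done
```

```text
tool_pos: [559.1, -86.1, 14.6] ft_force: [0.7, -0.1, 1.1] 
tool_pos: [559.1, -86.1, 12.6] ft_force: [-0.1, 0.5, -0.8] 
tool_pos: [559.1, -86.1, 10.6] ft_force: [-0.2, 0.8, 0.2] 
tool_pos: [559.1, -86.1, 8.6] ft_force: [-0.6, 0.5, 0.9] 
tool_pos: [559.1, -86.1, 6.6] ft_force: [-0.6, 0.3, -0.3]
```

```bash
for i in 1 2 3 4 5; do python3 -m handwheel '[[1,0,0,0.15,0,0,0],[1,0,0,0,0,0,0],[1,0,0,0,0,0,0]]' | grep -E "pos|ft" | tr '\n' ' '; echo; done; python3 - <<'E'
from h import *
s=snapshot("side"); save(s,"s4.png",(270,150,380,240),6.5)
E
```

```text
tool_pos: [559.2, -86.1, 5.2] ft_force: [0.0, -0.3, -0.2] 
tool_pos: [559.1, -86.1, 3.7] ft_force: [0.6, -0.5, 0.5] 
tool_pos: [559.2, -86.1, 2.2] ft_force: [0.3, 0.8, 0.2] 
tool_pos: [559.2, -86.1, 0.7] ft_force: [-0.1, 0.1, 0.2] 
tool_pos: [559.1, -86.1, -0.9] ft_force: [0.3, -0.4, 0.0]
```

View pics/s4.png

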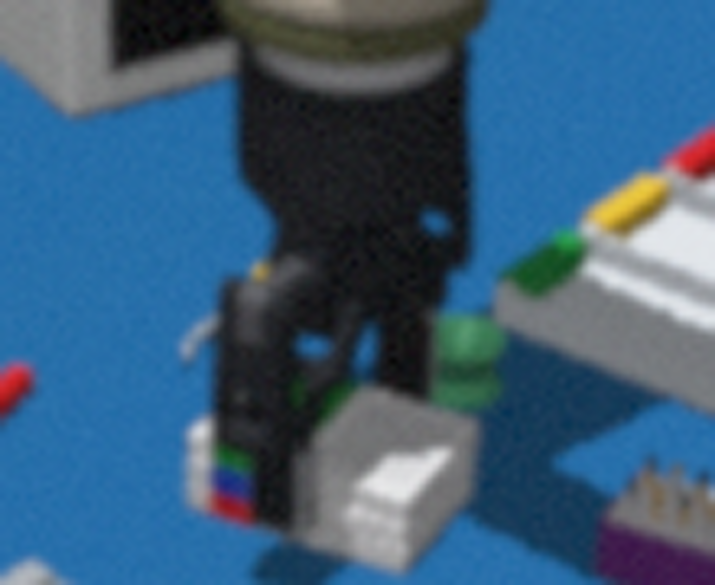

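The picture shows open fingers straddling the pile, near tip at (275,525) still off the counter, although TCP z = -0.9. So the fingers are really some 20 mm shorter than stated. Compute the tip height.

```bash
python3 - <<'E'
from h import *
s=snapshot("side"); R=Ro.from_euler("xyz",[180,0,7.3],degrees=True); p=np.array(sense()["tool_pos"]); im=s["image"]
for x in (308,311,313): print(x,[(y,int(im[y,x].sum())) for y in range(224,236)])
for y in (-42.5,-50,-57):
    for z in (-30,-20,-10,0,10): print(y,z,[proj(s,p+R.apply([x,y,z])).round(1).tolist() for x in(-11,11)])
E
```

```text
308 [(224, 134), (225, 125), (226, 137), (227, 139), (228, 139), (229, 167), (230, 234), (231, 317), (232, 328), (233, 322), (234, 313), (235, 306)]
311 [(224, 80), (225, 63), (226, 77), (227, 82), (228, 71), (229, 75), (230, 146), (231, 247), (232, 298), (233, 298), (234, 234), (235, 187)]
313 [(224, 65), (225, 69), (226, 58), (227, 85), (228, 67), (229, 87), (230, 104), (231, 181), (232, 234), (233, 226), (234, 189), (235, 152)]
-42.5 -30 [[318.0, 227.1], [309.1, 224.3]]
-42.5 -20 [[317.9, 230.8], [309.1, 228.0]]
-42.5 -10 [[317.9, 234.5], [309.1, 231.7]]
-42.5 0 [[317.8, 238.2], [309.1, 235.4]]
-42.5 10 [[317.8, 241.8], [309.1, 239.0]]
-50 -30 [[316.4, 228.9], [307.4, 226.0]]
-50 -20 [[316.3, 232.6], [307.4, 229.8]]
-50 -10 [[316.3, 236.3], [307.4, 233.5]]
-50 0 [[316.2, 240.0], [307.4, 237.1]]
-50 10 [[316.2, 243.6], [307.4, 240.8]]
-57 -30 [[314.8, 230.5], [305.9, 227.7]]
-57 -20 [[314.8, 234.3], [305.9, 231.4]]
-57 -10 [[314.8, 238.0], [305.9, 235.1]]
-57 0 [[314.7, 241.7], [305.9, 238.8]]
-57 10 [[314.7, 245.3], [305.9, 242.4]]
```

```bash
python3 -m handwheel '[[1,0,0,0.25,0,0,0],[1,0,0,0.25,0,0,0],[1,0,0,0,0,0,0],[1,0,0,0,0,0,0]]' 20 | grep -E "pos|ft"; python3 -m handwheel '[[0,0,0,0,0,0,0],[0,0,0,0,0,0,0],[0,0,0,0,0,0,0],[0,0,0,0,0,0,0],[0,0,0,0,0,0,0],[0,0,0,0,0,0,0]]' 20;
```

```text
tool_pos: [558.9, -86.0, -6.1]
ft_force: [1.1, 0.1, -0.0]
time: 13.58
tool_pos: [559.4, -86.1, -5.5]
tcp_rot: [180.0, -0.0, 7.3]
ft_force: [-0.4, 0.7, 1.5]
finger_gap: 55.5
grip_force: 22.5
```

```bash
python3 -m handwheel '[[-0.2,0,0,0,0,0,0],[-0.2,0,0,0,0,0,0],[-0.2,0,0,0,0,0,0]]' 60; python3 -m handwheel '[[-0.2,0,0,-0.3,0,0,0],[-0.2,0,0,-0.5,0,0,0],[-0.2,0,0,-1,0,0,0],[-0.2,0,0,-1,0,0,0],[-0.2,0,0,-1,0,0,0],[-0.2,0,0,0,0,0,0],[-0.2,0,0,0,0,0,0],[-0.2,0,0,0,0,0,0]]' 
python3 - <<'E'
from h import *
s=snapshot("side"); save(s,"s5.png",(270,140,380,230),6.5)
for n in ("pack1_center","pack2_center","pack3_center"): print(n,[(round(d["conf"],2),np.round(d["location"]).tolist()) for d in place_of(s,n)[:2]])
E
```

```text
time: 13.83
tool_pos: [559.6, -86.2, -5.3]
tcp_rot: [180.0, -0.0, 7.3]
ft_force: [-0.3, -1.4, 4.4]
finger_gap: 54.9
grip_force: 63.9
time: 14.5
tool_pos: [559.3, -86.1, 32.4]
tcp_rot: [180.0, -0.0, 7.3]
ft_force: [0.8, -0.0, -0.9]
finger_gap: 55.4
grip_force: 63.5
pack1_center [(0.58, [566.0, -89.0, 46.0])]
pack2_center [(0.65, [771.0, 166.0, -3.0]), (0.59, [565.0, -87.0, 55.0])]
pack3_center [(0.82, [566.0, -81.0, 64.0]), (0.61, [477.0, -355.0, 1.0])]
```

View pics/s5.png

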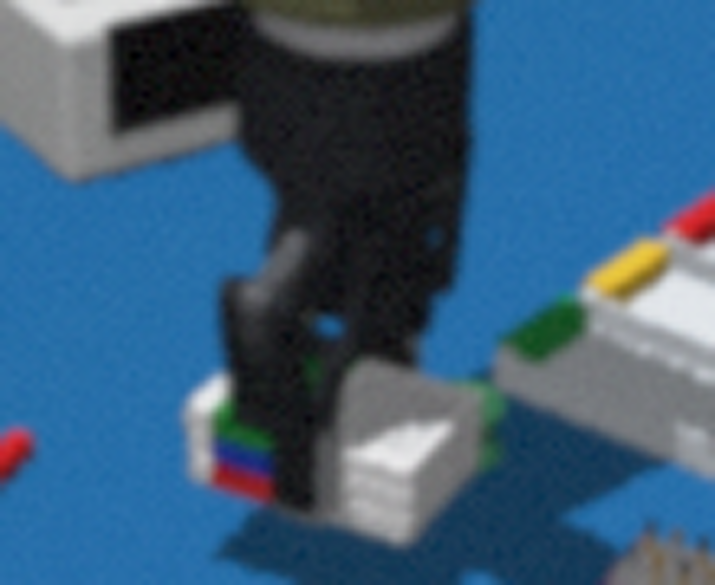

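Picture: all three packs (red, blue, green) hang square in the gripper, bottom at about (290,515). Now plan the tilted entry.

```bash
cat >> h.py <<'E'
BOX=(540.7,85.8,-3.8)
def boxtcp(cx,cz,th,off=(3.5,0,-20.3),dy=0,box=BOX):
    """pile centre at (cx,dy,cz above floor) of the box frame, tilted th deg back end down"""
    a=np.radians(box[2]); w=np.array([box[0]+cx*np.cos(a)-dy*np.sin(a),box[1]+cx*np.sin(a)+dy*np.cos(a),cz+4])
    T=Ro.from_euler("xyz",[180,0,box[2]],degrees=True)*Ro.from_rotvec([0,-np.radians(th),0])
    return (*np.round(w-T.apply(off),1),box[2],-th)
E
python3 - <<'E'
from h import *
plan((559.3,-86.1,90,7.3),(559.3,-86.1,90,-3.8),boxtcp(-13.3,110,0),boxtcp(-13.3,110,13),boxtcp(-13.3,45,13),boxtcp(-13.3,27.1,13),boxtcp(-1.3,27.1,13),boxtcp(-.3,20.8,6),boxtcp(.5,15.5,0))
E
```

```text
(559.3, -86.1, 90, 7.3) turn [-0.     0.001  0.   ] shift [ 0.06  0.02 -5.84] minrows 2
(559.3, -86.1, 90, -3.8) turn [-0.    -0.     0.194] shift [0. 0. 0.] minrows 2
(np.float64(523.9), np.float64(86.9), np.float64(93.7), -3.8, 0) turn [0. 0. 0.] shift [ -4.68 -17.03  -0.37] minrows 6
(np.float64(519.5), np.float64(87.2), np.float64(95.0), -3.8, -13) turn [ 0.    -0.227  0.   ] shift [-0.46 -0.   -0.03] minrows 3
(np.float64(519.5), np.float64(87.2), np.float64(30.0), -3.8, -13) turn [0. 0. 0.] shift [ 1.46 -0.    6.33] minrows 3
(np.float64(519.5), np.float64(87.2), np.float64(12.1), -3.8, -13) turn [0. 0. 0.] shift [ 0.4  -0.    1.74] minrows 1
(np.float64(531.4), np.float64(86.4), np.float64(12.1), -3.8, -13) turn [0. 0. 0.] shift [ 1.16  0.   -0.27] minrows 1
(np.float64(534.8), np.float64(86.2), np.float64(5.0), -3.8, -6) turn [-0.     0.122 -0.   ] shift [ 0.41 -0.    0.67] minrows 2
(np.float64(537.7), np.float64(86.0), np.float64(-0.8), -3.8, 0) turn [0.    0.105 0.   ] shift [0.29 0.   0.58] minrows 1
```

```bash
python3 -m handwheel '[[-0.2,0,0,-1.5,0,0,0],[-0.2,0,0,-1.5,0,0,0],[-0.2,0,0,-1.5,0,0,0],[-0.2,0,0,-1.4,0,0,0.05],[-0.2,0,0,0,0,0,0.05],[-0.2,0,0,0,0,0,0.05],[-0.2,0,0,0,0,0,0.044],[-0.2,-0.3,-1,0,0,0,0],[-0.2,-0.5,-1.8,0,0,0,0],[-0.2,-0.6,-2.2,0,0,0,0],[-0.2,-0.6,-2.2,0,0,0,0],[-0.2,-0.6,-2.2,0,0,0,0]]' |grep -E "pos|gap"
python3 -m handwheel '[[-0.2,-0.6,-2.2,0,0,0,0],[-0.2,-0.6,-2.2,-0.1,0,0,0],[-0.2,-0.5,-1.8,-0.1,0,0,0],[-0.2,-0.4,-1.4,-0.1,0,0,0],[-0.2,-0.1,0,0,0,-0.057,0],[-0.2,-0.1,0,0,0,-0.057,0],[-0.2,-0.1,0,0,0,-0.057,0],[-0.2,-0.1,0,0,0,-0.056,0],[-0.2,0,0,0,0,0,0],[-0.2,0,0,0,0,0,0],[-0.2,0,0,0,0,0,0]]'
python3 - <<'E'
from h import *
plan(boxtcp(-13.3,45,13),boxtcp(-13.3,27.1,13))
s=snapshot("top")
c=boxtcp(-13.3,110,13)
for n in ("pack3_center","pack1_center","filebox","filebox_lip"): print(n,[(round(d["conf"],2),np.round(d["location"]).tolist()) for d in place_of(s,n)[:1]])
E
```

```text
tool_pos: [538.7, 10.9, 90.8]
finger_gap: 55.0
time: 16.62
tool_pos: [519.3, 87.2, 94.2]
tcp_rot: [-180.0, 13.0, -3.7]
ft_force: [0.9, 0.1, -1.2]
finger_gap: 55.0
grip_force: 63.7
(np.float64(519.5), np.float64(87.2), np.float64(30.0), -3.8, -13) turn [ 0.    -0.     0.001] shift [1.47 0.   6.25] minrows 3
(np.float64(519.5), np.float64(87.2), np.float64(12.1), -3.8, -13) turn [0. 0. 0.] shift [ 0.4  -0.    1.74] minrows 1
pack3_center [(0.71, [478.0, 330.0, 34.0])]
pack1_center []
filebox [(0.2, [291.0, 301.0, 6.0])]
filebox_lip [(0.38, [686.0, -24.0, 6.0])]
```

```bash
python3 -m handwheel '[[-0.2,0.35,0,1.5,0,0,0],[-0.2,0.35,0,1.5,0,0,0],[-0.2,0.35,0,1.5,0,0,0],[-0.2,0.25,0,1.05,0,0,0],[-0.2,0.17,0,0.7,0,0,0],[-0.2,0,0,0,0,0,0],[-0.2,0,0,0,0,0,0]]' |grep -E "pos|force"
python3 -m handwheel '[[-0.2,0.1,0,0.43,0,0,0],[-0.2,0.1,0,0.43,0,0,0],[-0.2,0.1,0,0.43,0,0,0],[-0.2,0.1,0,0.45,0,0,0],[-0.2,0,0,0,0,0,0],[-0.2,0,0,0,0,0,0],[-0.2,0,0,0,0,0,0]]' |grep -E "pos|force|rot"
python3 -m handwheel '[[-0.2,0.2,0,-0.05,0,0,0],[-0.2,0.2,0,-0.05,0,0,0],[-0.2,0.2,0,-0.04,0,0,0],[-0.2,0,0,0,0,0,0],[-0.2,0,0,0,0,0,0]]' |grep -E "pos|force|rot"
python3 - <<'E'
from h import *
s=snapshot("side"); save(s,"s6.png",(215,190,345,300),5.5)
E
```

```text
tool_pos: [519.6, 87.1, 30.4]
ft_force: [-0.3, 1.6, -2.0]
grip_force: 63.6
tool_pos: [519.8, 87.1, 12.2]
tcp_rot: [-180.0, 13.0, -3.8]
ft_force: [2.2, 4.1, -3.3]
grip_force: 63.8
tool_pos: [525.4, 86.8, 12.3]
tcp_rot: [-180.0, 13.1, -3.8]
ft_force: [-1.3, 4.3, -0.9]
grip_force: 64.0
```

View pics/s6.png

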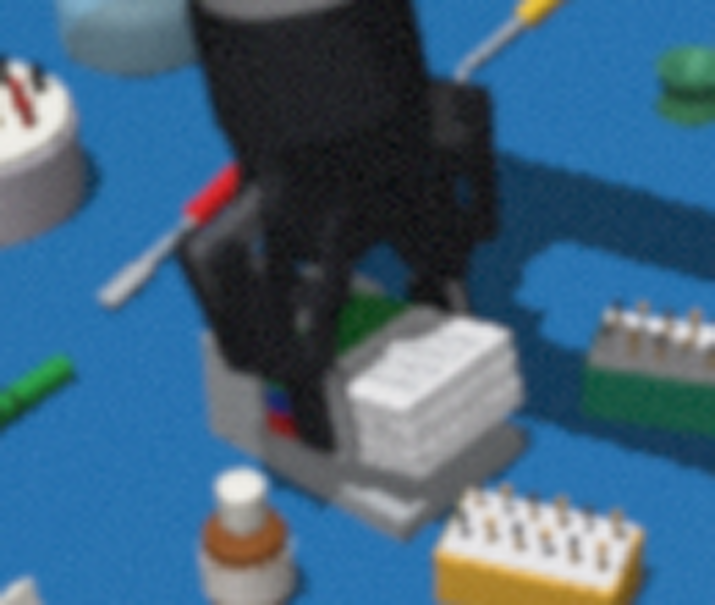

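The pile is tilted with its back end entering between the cheeks (275,410), front up over the sill. A 4 N side force means a slight rub on the -y cheek; shift 0.6 mm to +y and go on.

```bash
python3 -m handwheel '[[-0.2,0,-0.06,0,0,0,0],[-0.2,0,0,0,0,0,0],[-0.2,0,0,0,0,0,0]]' |grep -E "pos|ft"
python3 -m handwheel '[[-0.2,0.2,0,-0.05,0,0,0],[-0.2,0.2,0,-0.05,0,0,0],[-0.2,0.16,0,-0.03,0,0,0],[-0.2,0,0,0,0,0,0],[-0.2,0,0,0,0,0,0]]' |grep -E "pos|force|rot"
python3 -m handwheel '[[-0.2,0.1,0,0.16,0,0.03,0],[-0.2,0.1,0,0.16,0,0.03,0],[-0.2,0.1,0,0.17,0,0.031,0],[-0.2,0.11,0,0.18,0,0.031,0],[-0.2,0,0,0,0,0,0],[-0.2,0,0,0,0,0,0]]' |grep -E "pos|force|rot"
python3 - <<'E'
from h import *
plan(boxtcp(.5,15.5,0))
E
```

```text
tool_pos: [525.8, 86.8, 12.5]
ft_force: [-0.8, 1.6, -0.8]
tool_pos: [531.8, 86.4, 12.5]
tcp_rot: [180.0, 13.0, -3.8]
ft_force: [-1.3, 0.1, -0.5]
grip_force: 64.2
tool_pos: [534.5, 86.4, 5.5]
tcp_rot: [180.0, 6.0, -3.8]
ft_force: [0.2, 0.6, -0.8]
grip_force: 64.2
(np.float64(537.7), np.float64(86.0), np.float64(-0.8), -3.8, 0) turn [0.    0.105 0.   ] shift [0.32 0.02 0.63] minrows 1
```

```bash
python3 -m handwheel '[[-0.2,0.1,0,0.15,0,0.035,0],[-0.2,0.1,0,0.16,0,0.035,0],[-0.2,0.11,0,0.2,0,0.035,0],[-0.2,0,0,0.1,0,0,0],[-0.2,0,0,0,0,0,0],[-0.2,0,0,0,0,0,0]]' |grep -E "pos|force|rot"
python3 - <<'E'
from h import *
plan(boxtcp(.5,15.5,0))
E
```

```text
tool_pos: [537.6, 86.3, -0.8]
tcp_rot: [-180.0, 0.1, -3.8]
ft_force: [-0.4, -0.2, -1.4]
grip_force: 64.4
(np.float64(537.7), np.float64(86.0), np.float64(-0.8), -3.8, 0) turn [-0.     0.001 -0.   ] shift [0.01 0.03 0.  ] minrows 1
```

```bash
python3 -m handwheel '[[-0.2,0,0,0.05,0,0,0],[0.3,0,0,0,0,0,0],[0.5,0,0,0,0,0,0],[1,0,0,0,0,0,0],[1,0,0,0,0,0,0],[1,0,0,0,0,0,0],[1,0,0,0,0,0,0],[1,0,0,-1,0,0,0],[1,0,0,-2,0,0,0],[1,0,0,-3,0,0,0],[1,0,0,-3,0,0,0],[1,0,0,-1,0,0,0]]'
python3 -m handwheel '[[1,-3,0,0,0,0,0],[1,-3,0,0,0,0,0],[1,-3,0,0,0,0,0],[1,-3,0,0,0,0,0],[1,-2,0,0,0,0,0],[1,0,0,0,0,0,0],[1,0,0,0,0,0,0]]' | grep pos
python3 - <<'E'
from h import *
s=snapshot("side"); a=cv2.resize(s["image"][200:300,220:330],None,fx=3.5,fy=3.5,interpolation=2)
for n in ("pack1_center","pack2_center","pack3_center"): print(n,[(round(d["conf"],2),np.round(d["location"]).tolist()) for d in place_of(s,n)[:1]])
s=snapshot("top"); b=cv2.resize(s["image"][200:300,220:330],None,fx=3.5,fy=3.5,interpolation=2)
cv2.imwrite("pics/box7.png",np.hstack([a,b])[:,:,::-1])
print([(round(d["conf"],2),np.round(d["location"]).tolist()) for d in place_of(s,"pack3_center")[:1]])
E
```

```text
time: 21.17
tool_pos: [540.2, 86.5, 104.3]
tcp_rot: [-179.9, -0.4, -3.8]
ft_force: [1.4, -0.2, 1.5]
finger_gap: 85.4
grip_force: 0.0
tool_pos: [397.4, 95.7, 98.9]
pack1_center [(0.58, [542.0, 83.0, 10.0])]
pack2_center [(0.51, [545.0, 88.0, 21.0])]
pack3_center [(0.97, [544.0, 90.0, 27.0])]
[(0.68, [542.0, 87.0, 27.0])]
```

View pics/box7.png

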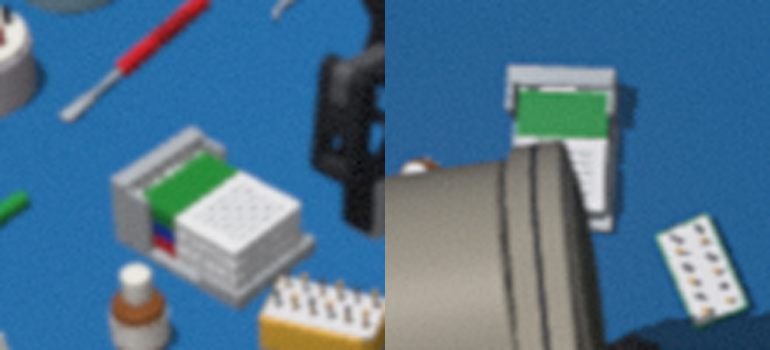

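Packs are flat in the box, under the lip (green band just in front of the lip in both views). From the two grasps the fingertips are about 5.7 mm behind the TCP at 56 mm opening, so about 2.6 mm behind at 36 mm. Next the yellow block.

```bash
cat >> h.py <<'E'
RACK=(476.7,323.5,-0.3)
def racktcp(x,y,h,rack=RACK):
    """TCP at deck coordinates x,y and h above the deck, tool x down the slope"""
    a=np.radians(rack[2]); c,n=np.cos(.3),np.sin(.3); hx=x*c+h*n
    return (*np.round([rack[0]+hx*np.cos(a)-y*np.sin(a),rack[1]+hx*np.sin(a)+y*np.cos(a),34-x*n+h*c],1),rack[2],-17.19)
E
python3 - <<'E'
from h import *
plan((442.5,113,70,16),(442.5,113,10.5,16))
E
```

```text
(442.5, 113, 70, 16) turn [ 0.    -0.    -0.346] shift [ 4.73 -0.47  2.86] minrows 4
(442.5, 113, 10.5, 16) turn [0. 0. 0.] shift [-0.   -0.    5.95] minrows 2
```

```bash
python3 -m handwheel '[[0.45,0,0,0,0,0,-0.086],[0.45,0,0,0,0,0,-0.087],[0.45,0,0,0,0,0,-0.087],[0.45,0,0,0,0,0,-0.086],[0.45,1.5,-0.15,0.9,0,0,0],[0.45,1.6,-0.16,1,0,0,0],[0.45,1.6,-0.16,0.96,0,0,0],[0.45,0,0,0,0,0,0],[0.45,0,0,0,0,0,0]]' 40 | grep -E "pos|rot|gap"
python3 - <<'E'
from h import *
plan((442.5,113,10.5,16))
E
```

```text
tool_pos: [441.2, 112.9, 69.0]
tcp_rot: [-180.0, 0.2, 16.0]
finger_gap: 62.0
(442.5, 113, 10.5, 16) turn [-0.     0.003  0.001] shift [0.12 0.03 5.85] minrows 2
```

```bash
python3 -m handwheel '[[0.45,0,0,1.5,0,0,0],[0.45,0,0,1.7,0,0,0],[0.45,0,0,1.7,0,0,0],[0.45,0,0,0.95,0,0,0],[0.45,0,0,0,0,0,0],[0.45,0,0,0,0,0,0],[-0.4,0,0,0,0,0,0],[-0.4,0,0,0,0,0,0],[-0.4,0,0,0,0,0,0],[-0.4,0,0,0,0,0,0],[-0.4,0,0,0,0,0,0],[-0.4,0,0,0,0,0,0]]' 40
python3 -m handwheel '[[-0.4,0,0,-0.5,0,0,0],[-0.4,0,0,-1,0,0,0],[-0.4,0,0,-2,0,0,0],[-0.4,0,0,-2.5,0,0,0],[-0.4,0,0,-2.5,0,0,0],[-0.4,0,0,-2.5,0,0,0],[-0.4,0,0,-1,0,0,0],[-0.4,0,0,0,0,0,0],[-0.4,0,0,0,0,0,0]]'
python3 - <<'E'
from h import *
s=snapshot("side");print([(round(d["conf"],2),np.round(d["location"]).tolist()) for d in place_of(s,"block1_center")[:2]])
p=sense()["tool_pos"]
plan((*p[:2],130,-.3),(*p[:2],130,-.3,-17.19),racktcp(-25,59,60),racktcp(-25,59,13),racktcp(-25,59,10.5),racktcp(43,59,10.5))
E
```

```text
time: 23.8
tool_pos: [442.8, 113.2, 13.0]
tcp_rot: [180.0, -0.1, 16.0]
ft_force: [-2.0, -0.5, 6.5]
finger_gap: 34.8
grip_force: 40.3
time: 24.55
tool_pos: [441.8, 113.1, 131.6]
tcp_rot: [180.0, -0.1, 16.0]
ft_force: [-0.5, -0.6, -1.7]
finger_gap: 34.9
grip_force: 40.1
[(0.93, [443.0, 112.0, 134.0]), (0.22, [481.0, -244.0, 2.0])]
(np.float64(440.39381541086055), np.float64(112.89152234571436), 130, -0.3) turn [-0.     0.003  0.285] shift [ 0.    0.   -0.04] minrows 3
(np.float64(440.39381541086055), np.float64(112.89152234571436), 130, -0.3, -17.19) turn [ 0.  -0.3 -0. ] shift [0. 0. 0.] minrows 3
(np.float64(470.9), np.float64(382.5), np.float64(98.7), -0.3, -17.19) turn [0. 0. 0.] shift [  3.7  -26.98   2.13] minrows 10
(np.float64(457.0), np.float64(382.6), np.float64(53.8), -0.3, -17.19) turn [0. 0. 0.] shift [-0.  -0.   4.7] minrows 2
(np.float64(456.2), np.float64(382.6), np.float64(51.4), -0.3, -17.19) turn [0. 0. 0.] shift [-0.01  0.    0.25] minrows 1
(np.float64(521.2), np.float64(382.3), np.float64(31.3), -0.3, -17.19) turn [0. 0. 0.] shift [ 6.8 -0.  -0. ] minrows 3
```

```bash
python3 -m handwheel '[[-0.4,0,0,0,0,0,0.095],[-0.4,0,0,0,0,0,0.095],[-0.4,0,0,0,0,0,0.095],[-0.4,0,0,0,0,-0.1,0],[-0.4,0,0,0,0,-0.1,0],[-0.4,0,0,0,0,-0.1,0],[-0.4,0.3,-1.8,0.1,0,0,0],[-0.4,0.3,-2.3,0.2,0,0,0],[-0.4,0.3,-2.3,0.2,0,0,0],[-0.4,0.3,-2.3,0.2,0,0,0],[-0.4,0.3,-2.3,0.2,0,0,0],[-0.4,0.3,-2.3,0.2,0,0,0]]' |grep -E "pos|rot"
python3 -m handwheel '[[-0.4,0.3,-2.3,0.2,0,0,0],[-0.4,0.3,-2.3,0.2,0,0,0],[-0.4,0.3,-2.3,0.2,0,0,0],[-0.4,0.3,-2.3,0.2,0,0,0],[-0.4,0.3,-2.3,0.2,0,0,0],[-0.4,0.2,-1.6,0,0,0,0],[-0.4,0.2,-0.9,0,0,0,0],[-0.4,0,0,0,0,0,0],[-0.4,0,0,0,0,0,0],[-0.4,0,0,0,0,0,0]]' |grep -E "pos|rot"
python3 - <<'E'
from h import *
plan(racktcp(-25,59,30),racktcp(-25,59,16),racktcp(-25,59,13),racktcp(43,59,12.5))
E
```

```text
tool_pos: [454.9, 246.6, 113.0]
tcp_rot: [179.9, 17.4, -0.3]
tool_pos: [471.9, 384.7, 99.7]
tcp_rot: [179.9, 17.3, -0.3]
(np.float64(462.0), np.float64(382.6), np.float64(70.0), -0.3, -17.19) turn [ 0.001  0.001 -0.001] shift [-0.07  0.22  3.13] minrows 2
(np.float64(457.9), np.float64(382.6), np.float64(56.7), -0.3, -17.19) turn [0. 0. 0.] shift [0.   0.   1.39] minrows 1
(np.float64(457.0), np.float64(382.6), np.float64(53.8), -0.3, -17.19) turn [0. 0. 0.] shift [-0.   0.   0.3] minrows 1
(np.float64(521.8), np.float64(382.3), np.float64(33.2), -0.3, -17.19) turn [0. 0. 0.] shift [ 6.8  -0.    0.05] minrows 3
```

```bash
python3 -m handwheel '[[-0.4,-0.05,0.1,1,0,0,0],[-0.4,0,0.1,1,0,0,0],[-0.4,0,0,1,0,0,0],[-0.4,0,0,0.8,0,0,0],[-0.4,0,0,0.6,0,0,0],[-0.4,0,0,0.1,0,0,0],[-0.4,0,0,0,0,0,0],[-0.4,0,0,0,0,0,0],[-0.4,0,0,0,0,0,0]]' |grep -E "pos|ft"
for i in 1 2 3; do python3 -m handwheel '[[-0.4,0,0,0.12,0,0,0],[-0.4,0,0,0,0,0,0],[-0.4,0,0,0,0,0,0]]' |grep -E "pos|ft"|tr '\n' ' '; echo; done
```

```text
tool_pos: [458.9, 384.3, 58.2]
ft_force: [0.4, 0.1, -0.8]
tool_pos: [458.1, 384.0, 56.6] ft_force: [0.3, -0.3, -0.6] 
tool_pos: [457.5, 383.9, 55.1] ft_force: [-0.7, -0.4, -1.4] 
tool_pos: [457.3, 384.0, 54.1] ft_force: [-0.0, -0.4, -1.6]
```

```bash
for i in 1 2 3; do python3 -m handwheel '[[-0.4,0,0,0.12,0,0,0],[-0.4,0,0,0,0,0,0],[-0.4,0,0,0,0,0,0]]' |grep -E "pos|ft"|tr '\n' ' '; echo; done
```

```text
tool_pos: [457.3, 384.1, 54.0] ft_force: [-1.1, -1.8, 5.6] 
tool_pos: [457.3, 384.1, 54.0] ft_force: [-1.4, -3.4, 12.3] 
tool_pos: [457.4, 384.1, 53.9] ft_force: [-2.3, -6.3, 18.8]
```

```bash
python3 -m handwheel '[[-0.4,0,0,-0.25,0,0,0],[-0.4,0,0.15,0,0,0,0],[-0.4,0,0.1,0,0,0,0],[-0.4,0,0,0,0,0,0],[-0.4,0,0,0,0,0,0]]' |grep -E "pos|ft"|tr '\n' ' '
python3 -m handwheel '[[-0.4,0.5,0,0,0,0,0],[-0.4,1,0,0,0,0,0],[-0.4,1,0,0,0,0,0],[-0.4,1,0,0,0,0,0],[-0.4,1,0,0,0,0,0],[-0.4,0.7,0,0,0,0,0],[-0.4,0,0,0,0,0,0],[-0.4,0,0,0,0,0,0]]' |grep -E "pos|ft"|tr '\n' ' '
python3 - <<'E'
from h import *
plan(racktcp(40,59,13.2))
E
```

```text
tool_pos: [457.6, 382.3, 53.9] ft_force: [1.5, 2.7, 5.5] tool_pos: [508.1, 381.4, 38.3] ft_force: [3.6, 0.6, 5.2] (np.float64(519.1), np.float64(382.3), np.float64(34.8), -0.3, -17.19) turn [-0.001 -0.002 -0.   ] shift [ 1.15 -0.09  0.01] minrows 1
```

```bash
for i in 1 2 3 4 5 6; do python3 -m handwheel '[[-0.4,0.15,0,0,0,0,0],[-0.4,0.15,0,0,0,0,0],[-0.4,0,0,0,0,0,0],[-0.4,0,0,0,0,0,0]]' |grep -E "pos|ft"|tr '\n' ' '; echo; done
```

```text
tool_pos: [509.7, 381.5, 37.8] ft_force: [-1.3, 0.4, 10.0] 
tool_pos: [512.5, 381.6, 37.0] ft_force: [-1.4, -0.6, 9.5] 
tool_pos: [515.4, 381.6, 36.1] ft_force: [-1.4, 1.0, 9.3] 
tool_pos: [518.2, 381.6, 35.2] ft_force: [-1.3, -0.4, 8.9] 
tool_pos: [521.0, 381.6, 34.3] ft_force: [-0.7, 0.2, 9.6] 
tool_pos: [522.8, 381.6, 33.8] ft_force: [-7.1, -0.5, 14.0]
```

```bash
python3 -m handwheel '[[-0.4,0.15,0,0,0,0,0],[-0.4,0,0,0,0,0,0],[-0.4,0,0,0,0,0,0],[0.05,0,0,0,0,0,0],[0.05,0,0,0,0,0,0],[0.05,0,0,0,0,0,0],[0.05,0,0,0,0,0,0]]' |grep -E "pos|ft|gap"|tr '\n' ' '
python3 -m handwheel '[[0.05,0,0,-0.5,0,0,0],[0.05,0,0,-1.5,0,0,0],[0.05,0,0,-2.5,0,0,0],[0.05,0,0,-2.5,0,0,0],[0.05,0,0,-2,0,0,0],[0.05,0,0,0,0,0.1,0],[0.05,0,0,0,0,0.1,0],[0.05,0,0,0,0,0.1,0],[0.4,0,0,-1,0,0,0],[0.4,0,0,0,0,0,0],[0.4,0,0,0,0,0,0]]' |grep -E "pos|rot"
python3 - <<'E'
from h import *
s=snapshot("side")
for n in ("block1_center","block3_center","block2_center"):print(n,[(round(d["conf"],2),np.round(d["location"]).tolist()) for d in place_of(s,n)[:2]])
s=snapshot("top")
for n in ("block1_center","block3_center","block2_center"):print(n,[(round(d["conf"],2),np.round(d["location"]).tolist()) for d in place_of(s,n)[:1]],[maskpose(s,d["pixels"],24) for d in trace(s,n)[:1]])
print(racktcp(43,59,12))
p=sense()["tool_pos"]
plan((p[0],p[1],p[2],21.5),(461.7,-1,110,21.5))
E
```

```text
tool_pos: [525.1, 380.8, 31.2] ft_force: [-0.4, 0.2, -0.0] finger_gap: 44.8 tool_pos: [553.3, 381.7, 130.7]
tcp_rot: [-179.9, -0.0, -0.3]
block1_center [(0.89, [522.0, 381.0, 35.0])]
block3_center [(0.77, [464.0, 0.0, 13.0]), (0.72, [769.0, 57.0, -3.0])]
block2_center [(0.96, [435.0, -122.0, 11.0])]
block1_center [(0.66, [517.0, 382.0, 33.0])] [array([524.5, 383.7,  69.4,  43.5,  -9.2])]
block3_center [(0.78, [462.0, 3.0, 8.0])] [array([ 434.4, -120. ,   66.9,   40.8,    5.6])]
block2_center [(0.71, [436.0, -119.0, 13.0])] [array([ 435.3, -120.6,   65.5,   39.4,    6.9])]
(np.float64(521.6), np.float64(382.3), np.float64(32.8), -0.3, -17.19)
(np.float64(551.8844265657282), np.float64(380.9372153067948), np.float64(127.6729524782216), 21.5) turn [ 0.     0.    -0.381] shift [0. 0. 0.] minrows 4
(461.7, -1, 110, 21.5) turn [0. 0. 0.] shift [-22.39  32.23   1.77] minrows 14
```

```bash
python3 -m handwheel '[[0.45,0,0,0,0,0,-0.095],[0.45,0,0,0,0,0,-0.095],[0.45,0,0,0,0,0,-0.095],[0.45,0,0,0,0,0,-0.096],[0.45,-1.2,1.7,0.1,0,0,0],[0.45,-1.8,2.6,0.15,0,0,0],[0.45,-1.8,2.6,0.15,0,0,0],[0.45,-1.8,2.6,0.15,0,0,0],[0.45,-1.8,2.6,0.15,0,0,0],[0.45,-1.8,2.6,0.15,0,0,0],[0.45,-1.8,2.6,0.15,0,0,0],[0.45,-1.8,2.6,0.15,0,0,0]]' |grep -E "pos|rot"
python3 -m handwheel '[[0.45,-1.8,2.6,0.15,0,0,0],[0.45,-1.8,2.6,0.15,0,0,0],[0.45,-1.8,2.6,0.15,0,0,0],[0.45,-1.8,2.6,0.15,0,0,0],[0.45,-1.2,1.6,0.1,0,0,0],[0.45,0,0,0,0,0,0],[0.45,0,0,0,0,0,0],[0.45,0,0,0,0,0,0]]' |grep -E "pos|rot"
python3 - <<'E'
from h import *
plan((461.7,0,10.5,21.5))
E
```

```text
tool_pos: [495.9, 144.0, 116.5]
tcp_rot: [180.0, -0.0, 21.5]
tool_pos: [462.7, 3.2, 109.7]
tcp_rot: [-180.0, -0.0, 21.5]
(461.7, 0, 10.5, 21.5) turn [-0.    -0.001  0.   ] shift [-0.21  0.26  9.92] minrows 4
```

```bash
python3 -m handwheel '[[0.45,-0.1,0.13,2,0,0,0],[0.45,-0.1,0.13,2.5,0,0,0],[0.45,0,0,2.5,0,0,0],[0.45,0,0,1.7,0,0,0],[0.45,0,0,1.1,0,0,0],[0.45,0,0,0.1,0,0,0],[0.45,0,0,0,0,0,0],[-0.4,0,0,0,0,0,0],[-0.4,0,0,0,0,0,0],[-0.4,0,0,0,0,0,0],[-0.4,0,0,0,0,0,0],[-0.4,0,0,0,0,0,0]]' 40
python3 -m handwheel '[[-0.4,0,0,0,0,0,0],[-0.4,0,0,-0.5,0,0,0],[-0.4,0,0,-1,0,0,0],[-0.4,0,0,-2,0,0,0],[-0.4,0,0,-2.5,0,0,0],[-0.4,0,0,-2.5,0,0,0],[-0.4,0,0,-2.5,0,0,0],[-0.4,0,0,-1,0,0,0.095],[-0.4,0,0,0,0,0,0.095],[-0.4,0,0,0,0,0,0.095],[-0.4,0,0,0,0,0,0.095]]'
python3 -m handwheel '[[-0.4,0,0,0,0,-0.1,0],[-0.4,0,0,0,0,-0.1,0],[-0.4,0,0,0,0,-0.1,0],[-0.4,0,0,0,0,0,0],[-0.4,0,0,0,0,0,0],[-0.4,0,0,0,0,0,0]]'|grep -E "gap"
python3 - <<'E'
from h import *
s=snapshot("side");print([(round(d["conf"],2),np.round(d["location"]).tolist()) for d in place_of(s,"block3_center")[:1]])
plan(racktcp(-25,0,45),racktcp(-25,0,15))
E
```

```text
time: 36.53
tool_pos: [463.1, -0.4, 12.1]
tcp_rot: [179.9, -0.2, 21.5]
ft_force: [-0.6, 0.5, 5.5]
finger_gap: 34.5
grip_force: 40.6
time: 37.45
tool_pos: [461.8, -0.5, 131.9]
tcp_rot: [180.0, -0.1, -0.5]
ft_force: [0.1, 0.8, -0.8]
finger_gap: 34.5
grip_force: 40.0
finger_gap: 34.8
[(0.72, [461.0, 2.0, 131.0])]
(np.float64(466.1), np.float64(323.6), np.float64(84.4), -0.3, -17.19) turn [ 0.    -0.004  0.001] shift [  1.66 -32.4    4.45] minrows 11
(np.float64(457.2), np.float64(323.6), np.float64(55.7), -0.3, -17.19) turn [0. 0. 0.] shift [-0.  0.  3.] minrows 2
```

```bash
python3 -m handwheel '[[-0.4,0.1,-1.4,0,0,0,0],[-0.4,0.1,-2.3,0,0,0,0],[-0.4,0.1,-2.5,0,0,0,0],[-0.4,0.1,-2.5,0,0,0,0],[-0.4,0.1,-2.5,0.2,0,0,0],[-0.4,0.1,-2.5,0.3,0,0,0],[-0.4,0.1,-2.5,0.3,0,0,0],[-0.4,0.1,-2.5,0.3,0,0,0],[-0.4,0.1,-2.5,0.3,0,0,0],[-0.4,0.1,-2.5,0.3,0,0,0],[-0.4,0.1,-2.5,0.3,0,0,0],[-0.4,0.1,-2.5,0.3,0,0,0]]' |grep -E "pos|rot"
python3 -m handwheel '[[-0.4,0.2,-2.4,0.3,0,0,0],[-0.4,0.2,-1.2,0.3,0,0,0],[-0.4,0.06,-0.6,1.2,0,0,0],[-0.4,0,0,0.3,0,0,0],[-0.4,0,0,0,0,0,0],[-0.4,0,0,0,0,0,0],[-0.4,0,0,0,0,0,0]]' |grep -E "pos|rot"
python3 - <<'E'
from h import *
plan(racktcp(-25,0,15),racktcp(-25,0,12.5),racktcp(43,0,12.5))
E
```

```text
tool_pos: [467.0, 288.7, 106.4]
tcp_rot: [-179.9, 17.0, -0.2]
tool_pos: [466.0, 327.5, 83.7]
tcp_rot: [180.0, 17.2, -0.3]
(np.float64(457.2), np.float64(323.6), np.float64(55.7), -0.3, -17.19) turn [ 0. -0. -0.] shift [-0.01  0.4   2.93] minrows 1
(np.float64(456.5), np.float64(323.6), np.float64(53.3), -0.3, -17.19) turn [0. 0. 0.] shift [0.   0.   0.25] minrows 1
(np.float64(521.5), np.float64(323.3), np.float64(33.2), -0.3, -17.19) turn [0. 0. 0.] shift [ 6.8 -0.  -0. ] minrows 3
```

```bash
python3 -m handwheel '[[-0.4,0,0.24,0.7,0,0,0],[-0.4,0,0.24,0.8,0,0,0],[-0.4,0,0,0.8,0,0,0],[-0.4,0,0,0.6,0,0,0],[-0.4,0,0,0.1,0,0,0],[-0.4,0,0,0,0,0,0],[-0.4,0,0,0,0,0,0],[-0.4,0,0,0,0,0,0]]' |grep -E "pos|ft"|tr '\n' ' '; echo
for i in 1 2 3; do python3 -m handwheel '[[-0.4,0,0,0.12,0,0,0],[-0.4,0,0,0,0,0,0],[-0.4,0,0,0,0,0,0]]' |grep -E "pos|ft"|tr '\n' ' '; echo; done
```

```text
tool_pos: [456.8, 323.9, 54.7] ft_force: [0.0, -0.0, -0.5] 
tool_pos: [456.4, 323.9, 53.6] ft_force: [0.1, 0.4, -0.7] 
tool_pos: [456.5, 324.0, 53.3] ft_force: [-0.6, -2.0, 5.7] 
tool_pos: [456.5, 324.0, 53.2] ft_force: [-1.4, -2.9, 13.1]
```

```bash
python3 -m handwheel '[[-0.4,0,0.08,-0.1,0,0,0],[-0.4,0.5,0,0,0,0,0],[-0.4,1,0,0,0,0,0],[-0.4,1,0,0,0,0,0],[-0.4,1,0,0,0,0,0],[-0.4,1,0,0,0,0,0],[-0.4,0.9,0,0,0,0,0],[-0.4,0,0,0,0,0,0],[-0.4,0,0,0,0,0,0]]' |grep -E "pos|ft"|tr '\n' ' '; echo
for i in 1 2 3 4 5 6; do python3 -m handwheel '[[-0.4,0.12,0,0,0,0,0],[-0.4,0.12,0,0,0,0,0],[-0.4,0,0,0,0,0,0],[-0.4,0,0,0,0,0,0]]' |grep -E "pos|ft"|tr '\n' ' '; echo; done
```

```text
tool_pos: [509.6, 323.1, 36.9] ft_force: [4.5, 0.5, 4.2] 
tool_pos: [509.9, 323.1, 36.8] ft_force: [-1.2, -1.3, 9.3] 
tool_pos: [512.0, 323.3, 36.1] ft_force: [-2.5, -0.4, 10.4] 
tool_pos: [514.2, 323.3, 35.4] ft_force: [-2.1, 0.6, 10.3] 
tool_pos: [516.5, 323.3, 34.7] ft_force: [-2.0, 0.5, 9.7] 
tool_pos: [518.8, 323.3, 34.0] ft_force: [-1.2, -0.3, 10.6] 
tool_pos: [521.1, 323.3, 33.3] ft_force: [-2.2, 0.9, 10.5]
```

```bash
for i in 1 2 3; do python3 -m handwheel '[[-0.4,0.12,0,0,0,0,0],[-0.4,0.1,0,0,0,0,0],[-0.4,0,0,0,0,0,0],[-0.4,0,0,0,0,0,0]]' |grep -E "pos|ft"|tr '\n' ' '; echo; done
```

```text
tool_pos: [522.9, 323.3, 32.8] ft_force: [-3.5, 0.4, 11.8] 
tool_pos: [522.9, 323.3, 32.7] ft_force: [-13.4, -1.0, 20.2] 
tool_pos: [523.0, 323.4, 32.7] ft_force: [-22.6, -3.3, 28.6]
```

```bash
python3 -m handwheel '[[-0.4,-0.2,0,-0.2,0,0,0],[-0.4,0,0,0,0,0,0],[0.05,0,0,0,0,0,0],[0.05,0,0,0,0,0,0],[0.05,0,0,0,0,0,0],[0.05,0,0,0,0,0,0]]' |grep -E "pos|ft|gap"|tr '\n' ' '
python3 -m handwheel '[[0.05,0,0,-0.5,0,0,0],[0.05,0,0,-1.5,0,0,0],[0.05,0,0,-2.5,0,0,0],[0.05,0,0,-2.5,0,0,0],[0.05,0,0,-2,0,0,0],[0.05,0,0,-1,0,0.1,0],[0.05,0,0,0,0,0.1,0],[0.05,0,0,0,0,0.1,-0.06],[0.45,0,0,0,0,0,-0.065],[0.45,0,0,0,0,0,0],[0.45,0,0,0,0,0,0],[0.45,0,0,0,0,0,0]]' |grep -E "pos|rot"
python3 - <<'E'
from h import *
s=snapshot("side")
for n in ("block1_center","block3_center","block2_center"):print(n,[(round(d["conf"],2),np.round(d["location"]).tolist()) for d in place_of(s,n)[:1]])
plan((435.5,-121,110,7))
E
```

```text
tool_pos: [526.3, 322.6, 32.3] ft_force: [0.9, 0.2, -0.1] finger_gap: 44.8 tool_pos: [557.0, 322.8, 129.1]
tcp_rot: [-179.8, -0.1, 6.8]
block1_center [(0.66, [524.0, 381.0, 34.0])]
block3_center [(0.55, [522.0, 321.0, 34.0])]
block2_center [(0.69, [431.0, -120.0, 11.0])]
(435.5, -121, 110, 7) turn [-0.003 -0.    -0.003] shift [-17.44  42.55   1.82] minrows 16
```

```bash
python3 -m handwheel '[[0.45,-0.7,1.6,0,0,0,0],[0.45,-1,2.5,0.1,0,0,0],[0.45,-1.05,2.6,0.1,0,0,0],[0.45,-1.05,2.6,0.1,0,0,0],[0.45,-1.05,2.6,0.1,0,0,0],[0.45,-1.05,2.6,0.1,0,0,0],[0.45,-1.05,2.6,0.1,0,0,0],[0.45,-1.05,2.6,0.1,0,0,0],[0.45,-1.05,2.6,0.1,0,0,0],[0.45,-1.05,2.6,0.1,0,0,0],[0.45,-1.05,2.6,0.1,0,0,0],[0.45,-1.05,2.6,0.1,0,0,0]]' |grep -E "pos|rot"
python3 -m handwheel '[[0.45,-1.05,2.6,0.1,0,0,0],[0.45,-1.05,2.6,0.1,0,0,0],[0.45,-1.05,2.6,0.1,0,0,0],[0.45,-1.05,2.6,0.1,0,0,0],[0.45,-1.05,2.3,0.2,0,0,0],[0.45,0,0,0,0,0,0],[0.45,0,0,0,0,0,0],[0.45,0,0,0,0,0,0]]' |grep -E "pos|rot"
python3 - <<'E'
from h import *
plan((435,-120.8,10.5,7))
E
```

```text
tool_pos: [471.0, 7.8, 116.5]
tcp_rot: [-179.8, -0.0, 6.9]
tool_pos: [434.6, -123.1, 110.0]
tcp_rot: [-179.8, -0.0, 6.8]
(435, -120.8, 10.5, 7) turn [-0.003 -0.001 -0.003] shift [ 0.07 -0.22  9.95] minrows 4
```

```bash
python3 -m handwheel '[[0.45,0.07,-0.22,2,0,0,0],[0.45,0,0,2.5,0,0,0],[0.45,0,0,2.5,0,0,0],[0.45,0,0,1.7,0,0,0],[0.45,0,0,1.1,0,0,0],[0.45,0,0,0.1,0,0,0],[0.45,0,0,0,0,0,0],[-0.4,0,0,0,0,0,0],[-0.4,0,0,0,0,0,0],[-0.4,0,0,0,0,0,0],[-0.4,0,0,0,0,0,0],[-0.4,0,0,0,0,0,0]]' 40
python3 -m handwheel '[[-0.4,0,0,0,0,0,0],[-0.4,0,0,-0.5,0,0,0],[-0.4,0,0,-1,0,0,0],[-0.4,0,0,-2,0,0,0],[-0.4,0,0,-2.5,0,0,0],[-0.4,0,0,-2.5,0,0,0],[-0.4,0,0,-2.5,0,0,0],[-0.4,0,0,-1,0,0,0.06],[-0.4,0,0,0,0,0,0.06],[-0.4,0,0,0,0,0,0]]'
python3 -m handwheel '[[-0.4,0,0,0,0,-0.1,0],[-0.4,0,0,0,0,-0.1,0],[-0.4,0,0,0,0,-0.1,0],[-0.4,0,0,0,0,0,0],[-0.4,0,0,0,0,0,0],[-0.4,0,0,0,0,0,0]]'|grep -E "gap"
python3 - <<'E'
from h import *
s=snapshot("side");print([(round(d["conf"],2),np.round(d["location"]).tolist()) for d in place_of(s,"block2_center")[:1]])
plan(racktcp(-25,-58,45),racktcp(-25,-58,15))
E
```

```text
time: 49.17
tool_pos: [436.2, -121.2, 12.6]
tcp_rot: [-179.9, -0.2, 6.9]
ft_force: [0.3, 1.5, 7.0]
finger_gap: 34.4
grip_force: 40.6
time: 50.0
tool_pos: [435.6, -121.4, 133.0]
tcp_rot: [-179.9, -0.2, -0.1]
ft_force: [0.3, -0.5, -1.2]
finger_gap: 34.7
grip_force: 40.0
finger_gap: 34.8
[]
(np.float64(465.8), np.float64(265.6), np.float64(84.4), -0.3, -17.19) turn [-0.001 -0.003  0.007] shift [  4.19 -38.69   3.67] minrows 14
(np.float64(456.9), np.float64(265.6), np.float64(55.7), -0.3, -17.19) turn [0. 0. 0.] shift [-0.  0.  3.] minrows 2
```

```bash
python3 -m handwheel '[[-0.4,0.2,-1.4,0,0,-0.003,0.007],[-0.4,0.25,-2.3,0,0,0,0],[-0.4,0.25,-2.5,0,0,0,0],[-0.4,0.25,-2.5,0,0,0,0],[-0.4,0.25,-2.5,0,0,0,0],[-0.4,0.25,-2.5,0,0,0,0],[-0.4,0.25,-2.5,0,0,0,0],[-0.4,0.25,-2.5,0.1,0,0,0],[-0.4,0.25,-2.5,0.1,0,0,0],[-0.4,0.25,-2.5,0.2,0,0,0],[-0.4,0.25,-2.5,0.2,0,0,0],[-0.4,0.25,-2.5,0.2,0,0,0]]' |grep -E "pos|rot"
python3 -m handwheel '[[-0.4,0.3,-2.5,0.3,0,0,0],[-0.4,0.3,-2.5,0.3,0,0,0],[-0.4,0.3,-2.5,0.3,0,0,0],[-0.4,0.3,-2.3,0.5,0,0,0],[-0.4,0.1,-0.6,1,0,0,0],[-0.4,0,0,0.4,0,0,0],[-0.4,0,0,0,0,0,0],[-0.4,0,0,0,0,0,0],[-0.4,0,0,0,0,0,0]]' |grep -E "pos|rot"
python3 - <<'E'
from h import *
plan(racktcp(-25,-58,14.5),racktcp(43,-58,12.5))
E
```

```text
tool_pos: [462.4, 166.9, 116.5]
tcp_rot: [-179.9, 17.1, -0.3]
tool_pos: [467.1, 268.8, 84.9]
tcp_rot: [-179.9, 17.3, -0.4]
(np.float64(456.8), np.float64(265.6), np.float64(55.2), -0.3, -17.19) turn [-0.002  0.002 -0.001] shift [-0.1   0.33  3.15] minrows 2
(np.float64(521.2), np.float64(265.3), np.float64(33.2), -0.3, -17.19) turn [0. 0. 0.] shift [ 6.8 -0.   0.2] minrows 3
```

```bash
python3 -m handwheel '[[-0.4,-0.05,0.17,0.8,-0.002,0.002,0],[-0.4,-0.05,0.17,0.9,0,0,0],[-0.4,0,0,0.8,0,0,0],[-0.4,0,0,0.6,0,0,0],[-0.4,0,0,0.05,0,0,0],[-0.4,0,0,0,0,0,0],[-0.4,0,0,0,0,0,0],[-0.4,0,0,0,0,0,0]]' |grep -E "pos|ft"|tr '\n' ' '; echo
for i in 1 2 3 4; do python3 -m handwheel '[[-0.4,0,0,0.1,0,0,0],[-0.4,0,0,0,0,0,0],[-0.4,0,0,0,0,0,0]]' |grep -E "pos|ft"|tr '\n' ' '; echo; done
```

```text
tool_pos: [456.2, 266.5, 54.1] ft_force: [0.4, 1.0, -0.5] 
tool_pos: [456.1, 266.5, 53.5] ft_force: [0.0, 0.5, -0.8] 
tool_pos: [456.1, 266.5, 53.2] ft_force: [-0.6, -1.1, 5.5] 
tool_pos: [456.1, 266.6, 53.2] ft_force: [-2.0, -2.5, 12.2] 
tool_pos: [456.1, 266.6, 53.1] ft_force: [-3.1, -4.2, 18.3]
```

```bash
python3 -m handwheel '[[-0.4,0,0.08,-0.2,0,0,0],[-0.4,0.5,0,0,0,0,0],[-0.4,1,0,0,0,0,0],[-0.4,1,0,0,0,0,0],[-0.4,1,0,0,0,0,0],[-0.4,1,0,0,0,0,0],[-0.4,0.9,0,0,0,0,0],[-0.4,0.6,0,0,0,0,0],[-0.4,0,0,0,0,0,0],[-0.4,0,0,0,0,0,0]]' |grep -E "pos|ft"|tr '\n' ' '; echo
for i in 1 2 3 4 5; do python3 -m handwheel '[[-0.4,0.12,0,0,0,0,0],[-0.4,0.12,0,0,0,0,0],[-0.4,0,0,0,0,0,0],[-0.4,0,0,0,0,0,0]]' |grep -E "pos|ft"|tr '\n' ' '; echo; done
```

```text
tool_pos: [515.0, 265.6, 35.0] ft_force: [4.3, -0.3, 4.4] 
tool_pos: [515.7, 265.6, 34.8] ft_force: [-0.8, -0.3, 8.7] 
tool_pos: [517.9, 265.6, 34.1] ft_force: [-1.8, -0.6, 8.8] 
tool_pos: [520.2, 265.7, 33.4] ft_force: [-1.8, -0.3, 9.6] 
tool_pos: [522.1, 265.7, 32.8] ft_force: [-1.8, -0.2, 10.8] 
tool_pos: [522.2, 265.7, 32.7] ft_force: [-13.2, -1.7, 19.7]
```

```bash
python3 -m handwheel '[[-0.4,-0.1,0,-0.1,0,0,0],[-0.4,0,0,0,0,0,0],[0.05,0,0,0,0,0,0],[0.05,0,0,0,0,0,0],[0.05,0,0,0,0,0,0],[0.05,0,0,0,0,0,0]]' |grep -E "pos|ft|gap"|tr '\n' ' '
python3 -m handwheel '[[0.05,0,0,-0.5,0,0,0],[0.05,0,0,-1.5,0,0,0],[0.05,0,0,-2.5,0,0,0],[0.05,0,0,-2.5,0,0,0],[0.05,0,0,-2,0,0,0],[0.05,0,0,-1,0,0.1,0],[0.05,0,0,0,0,0.1,0],[0.05,0,0,0,0,0.1,0],[0,0,0,0,0,0,0],[0,0,0,0,0,0,0],[0,0,0,0,0,0,0]]' |grep -E "pos|rot"
python3 - <<'E'
from h import *
for cam in ("side","top"):
    s=snapshot(cam)
    for n in ("block1_center","block3_center","block2_center","pack3_center","mirror_center","mirror_tip"):print(cam,n,[(round(d["conf"],2),np.round(d["location"]).tolist()) for d in place_of(s,n)[:1]])
for n in ("mirror_center","plugger_center","spatula_center"): print(n,[(round(d["conf"],2),maskpose(s,d["pixels"],5)) for d in trace(s,n)[:1]])
cv2.imwrite("pics/t8.png",np.zeros((2,2)))
plan((657.5,174,110,87.6))
E
```

```text
tool_pos: [523.8, 265.2, 31.9] ft_force: [0.3, 0.2, -0.1] finger_gap: 45.2 tool_pos: [554.2, 265.4, 128.9]
tcp_rot: [180.0, 0.1, -0.3]
side block1_center [(0.89, [524.0, 379.0, 34.0])]
side block3_center [(0.74, [522.0, 326.0, 32.0])]
side block2_center [(0.65, [521.0, 265.0, 34.0])]
side pack3_center [(0.57, [545.0, 87.0, 30.0])]
side mirror_center [(0.76, [662.0, 177.0, 7.0])]
side mirror_tip [(0.95, [657.0, 288.0, 5.0])]
top block1_center [(0.73, [705.0, -59.0, 4.0])]
top block3_center [(0.46, [523.0, 174.0, 0.0])]
top block2_center [(0.9, [526.0, 265.0, 31.0])]
top pack3_center [(0.67, [542.0, 88.0, 25.0])]
top mirror_center [(0.75, [658.0, 173.0, 3.0])]
top mirror_tip [(0.66, [662.0, 283.0, -2.0])]
mirror_center [(0.76, array([659.6, 203.5, 166.8,  21.5,  87.7]))]
plugger_center [(0.82, array([ 669.1, -231.9,  108.8,   15.2,  -85.2]))]
spatula_center [(0.72, array([703.7, -60.2, 104.4,  12.2, -83.4]))]
(657.5, 174, 110, 87.6) turn [-0.     0.002 -1.534] shift [-8.68 10.77  1.8 ] minrows 14[ WARN:0@8.754] global loadsave.cpp:1063 imwrite_ Unsupported depth image for selected encoder is fallbacked to CV_8U.
```

```bash
python3 -m handwheel '[[0,0,0,0,0,0,-0.11],[0,0,0,0,0,0,-0.118],[0,0,0,0,0,0,-0.118],[0,0,0,0,0,0,-0.118],[0,0,0,0,0,0,-0.118],[0,0,0,0,0,0,-0.119],[0,0,0,0,0,0,-0.119],[0,0,0,0,0,0,-0.119],[0,0,0,0,0,0,-0.119],[0,0,0,0,0,0,-0.119],[0,0,0,0,0,0,-0.119],[0,0,0,0,0,0,-0.119]]'|grep rot
python3 -m handwheel '[[0,-1.4,1.8,0.3,0,0,-0.119],[0,-1.8,2.2,0.4,0,0,0],[0,-1.8,2.2,0.4,0,0,0],[0,-1.8,2.2,0.4,0,0,0],[0,-1.5,1.8,0.3,0,0,0],[0,-0.4,0.6,0,0,0,0],[0,0,0,0,0,0,0],[0,0,0,0,0,0,0],[0,0,0,0,0,0,0]]' 30|grep -E "pos|rot|gap"
python3 - <<'E'
from h import *
plan((658.3,173.5,2,87.7))
E
```

```text
tcp_rot: [-180.0, 0.1, 81.1]
tool_pos: [655.2, 172.8, 110.0]
tcp_rot: [-179.9, 0.0, 87.6]
finger_gap: 43.0
(658.3, 173.5, 2, 87.7) turn [-0.001  0.001 -0.001] shift [ 0.08  0.3  10.8 ] minrows 4
```

```bash
python3 -m handwheel '[[0,0.08,0.3,2,0,0,0],[0,0,0,2.5,0,0,0],[0,0,0,2.5,0,0,0],[0,0,0,2,0,0,0],[0,0,0,1.2,0,0,0],[0,0,0,0.5,0,0,0],[0,0,0,0,0,0,0],[0,0,0,0,0,0,0]]' 30|grep -E "pos|ft"
python3 -m handwheel '[[-0.9,0,0,0,0,0,0],[-0.9,0,0,0,0,0,0],[-0.9,0,0,0,0,0,0],[-0.9,0,0,0,0,0,0],[-0.9,0,0,0,0,0,0],[-0.9,0,0,0,0,0,0],[-0.9,0,0,0,0,0,0]]' 30|grep -E "pos|for|gap"
python3 -m handwheel '[[-0.9,0,0,-0.5,0,0,0],[-0.9,0,0,-1.5,0,0,0],[-0.9,0,0,-2,0,0,0],[-0.9,0,0,-2,0,0,0],[-0.9,0,0,-2,0,0,0],[-0.9,0,0,-2,0,0,0],[-0.9,0,0,-0.5,0,0,0],[-0.9,0,0,0,0,0,0],[-0.9,0,0,0,0,0,0]]' |grep -E "pos|gap"
python3 - <<'E'
from h import *
s=snapshot("side")
for n in ("mirror_center","mirror_tip"):print(n,[(round(d["conf"],2),np.round(d["location"]).tolist()) for d in place_of(s,n)[:1]])
p=sense()["tool_pos"]
plan((451.5,-239.6,115,87.7),(451.5,-239.6,115,-3.3))
E
```

```text
tool_pos: [659.4, 173.0, 4.1]
ft_force: [0.2, 1.6, -0.0]
tool_pos: [660.0, 172.6, 4.7]
ft_force: [-1.6, 0.9, 7.1]
finger_gap: 8.0
grip_force: 29.5
tool_pos: [659.0, 172.5, 108.0]
finger_gap: 8.1
mirror_center [(0.67, [662.0, 176.0, 109.0])]
mirror_tip [(0.58, [574.0, 83.0, 46.0])]
(451.5, -239.6, 115, 87.7) turn [-0.004  0.002 -0.002] shift [-41.98 -18.95  -0.92] minrows 16
(451.5, -239.6, 115, -3.3) turn [-0.    -0.     1.588] shift [0. 0. 0.] minrows 15
```

```bash
python3 -m handwheel '[[-0.9,0,0,-0.5,0,0,0.1],[-0.9,0,0,-0.5,0,0,0.118],[-0.9,0,0,0,0,0,0.118],[-0.9,0,0,0,0,0,0.118],[-0.9,0,0,0,0,0,0.118],[-0.9,0,0,0,0,0,0.118],[-0.9,0,0,0,0,0,0.118],[-0.9,0,0,0,0,0,0.118],[-0.9,0,0,0,0,0,0.118],[-0.9,0,0,0,0,0,0.118],[-0.9,0,0,0,0,0,0.118],[-0.9,0,0,0,0,0,0.118]]'|grep rot
python3 -m handwheel '[[-0.9,-0.5,1.2,0,0,0,0.118],[-0.9,-1,2.4,0,0,0,0.118],[-0.9,-1.05,2.6,0,0,0,0.05],[-0.9,-1.1,2.6,0,0,0,0],[-0.9,-1.1,2.6,0,0,0,0],[-0.9,-1.1,2.6,0,0,0,0],[-0.9,-1.1,2.6,0,0,0,0],[-0.9,-1.1,2.6,0,0,0,0],[-0.9,-1.1,2.6,0,0,0,0],[-0.9,-1.1,2.6,0,0,0,0],[-0.9,-1.1,2.6,0,0,0,0],[-0.9,-1.1,2.6,0,0,0,0]]'|grep -E "pos|rot"
python3 -m handwheel '[[-0.9,-1.1,2.6,0,0,0,0],[-0.9,-1.1,2.6,0,0,0,0],[-0.9,-1.1,2.6,0,0,0,0],[-0.9,-1.1,2.6,0,0,0,0],[-0.9,-0.8,2,0,0,0,0],[-0.9,0,0,0,0,0,0],[-0.9,0,0,0,0,0,0],[-0.9,0,0,0,0,0,0]]'|grep -E "pos|rot|gap"
python3 - <<'E'
from h import *
s=snapshot("side")
for n in ("mirror_center","mirror_tip","tray_mirror"):print(n,[(round(d["conf"],2),np.round(d["location"]).tolist()) for d in place_of(s,n)[:1]])
plan((451.5,-239.6,30,-3.3),(451.5,-239.6,9,-3.3))
E
```

```text
tcp_rot: [179.9, 0.2, 7.1]
tool_pos: [497.0, -105.5, 117.0]
tcp_rot: [180.0, 0.2, -8.9]
tool_pos: [427.9, -218.7, 117.8]
tcp_rot: [180.0, 0.1, -8.9]
finger_gap: 8.4
mirror_center [(0.6, [432.0, -215.0, 119.0])]
mirror_tip [(0.75, [689.0, 48.0, 2.0])]
tray_mirror [(0.68, [482.0, -242.0, 3.0])]
(451.5, -239.6, 30, -3.3) turn [ 0.001  0.001 -0.096] shift [2.42 1.99 8.83] minrows 4
(451.5, -239.6, 9, -3.3) turn [0. 0. 0.] shift [ 0.  -0.   2.1] minrows 1
```

```bash
python3 -m handwheel '[[-0.9,0,0,0,0,0,-0.096],[-0.9,1.2,1,0,0,0,0],[-0.9,1.2,1,0,0,0,0],[-0.9,0,0,2,0,0,0],[-0.9,0,0,2.5,0,0,0],[-0.9,0,0,2.5,0,0,0],[-0.9,0,0,1.7,0,0,0],[-0.9,0,0,0,0,0,0],[-0.9,0,0,0,0,0,0],[-0.9,0,0,0,0,0,0]]'|grep -E "pos|rot|gap"
python3 - <<'E'
from h import *
plan((451.5,-239.6,9,-3.3))
E
```

```text
tool_pos: [451.7, -240.9, 32.7]
tcp_rot: [179.9, -0.0, -3.4]
finger_gap: 8.3
(451.5, -239.6, 9, -3.3) turn [ 0.002 -0.    -0.001] shift [-0.03 -0.13  2.37] minrows 1
```

```bash
python3 -m handwheel '[[-0.9,0,-0.13,0.7,0,0,0],[-0.9,0,0,0.8,0,0,0],[-0.9,0,0,0.6,0,0,0],[-0.9,0,0,0.25,0,0,0],[-0.9,0,0,0,0,0,0],[-0.9,0,0,0,0,0,0],[-0.9,0,0,0,0,0,0]]'|grep -E "pos|ft|gap"
python3 -m handwheel '[[-0.9,0,0,0.08,0,0,0],[-0.9,0,0,0.08,0,0,0],[-0.9,0,0,0,0,0,0],[-0.9,0,0,0,0,0,0],[-0.58,0,0,0,0,0,0],[-0.58,0,0,0,0,0,0],[-0.58,0,0,0,0,0,0],[-0.58,0,0,0,0,0,0]]'|grep -E "pos|ft|gap"
python3 -m handwheel '[[-0.58,0,0,-0.5,0,0,0],[-0.58,0,0,-1.5,0,0,0],[-0.58,0,0,-2.5,0,0,0],[-0.58,0,0,-2.5,0,0,0],[-0.4,0,0,-2.5,0,0,0],[0,0,0,-1,0,0,0],[0,0,0,0,0,0,0],[0,0,0,0,0,0,0]]'|grep -E "pos|ft|gap"
python3 - <<'E'
from h import *
for cam in ("side","top"):
    s=snapshot(cam)
    for n in ("mirror_center","mirror_tip","spatula_center","spatula_tip","plugger_center","plugger_tip"):print(cam,n,[(round(d["conf"],2),np.round(d["location"]).tolist()) for d in place_of(s,n)[:2]])
    for n in ("spatula_center",): print(n,[(round(d["conf"],2),maskpose(s,d["pixels"],5)) for d in trace(s,n)[:1]])
E
```

```text
tool_pos: [450.8, -239.4, 7.8]
ft_force: [0.9, -0.6, -0.3]
finger_gap: 8.0
tool_pos: [450.7, -239.4, 6.2]
ft_force: [-0.5, 0.4, -0.6]
finger_gap: 17.7
tool_pos: [451.2, -239.5, 111.4]
ft_force: [0.1, 0.0, -0.3]
finger_gap: 42.5
side mirror_center [(0.76, [454.0, -238.0, 8.0])]
side mirror_tip [(0.6, [562.0, -249.0, 5.0])]
side spatula_center [(0.74, [703.0, -61.0, 6.0]), (0.3, [564.0, -172.0, -4.0])]
side spatula_tip [(0.59, [689.0, 54.0, 4.0])]
side plugger_center [(0.46, [213.0, -255.0, 9.0])]
side plugger_tip [(0.52, [660.0, -119.0, -0.0])]
spatula_center [(0.51, array([705.4, -62.5, 107.7,  15.5, -83.8]))]
top mirror_center []
top mirror_tip [(0.67, [564.0, -250.0, 6.0])]
top spatula_center [(0.85, [703.0, -56.0, 4.0])]
top spatula_tip [(0.6, [690.0, 49.0, 6.0])]
top plugger_center [(0.75, [670.0, -231.0, 2.0])]
top plugger_tip [(0.64, [656.0, -115.0, 4.0]), (0.64, [478.0, 332.0, 37.0])]
spatula_center [(0.72, array([703.6, -59.1, 106.6,  11.3, -83.7]))]
```

```bash
python3 -m handwheel '[[0,0,0,0,0,0,-0.1],[0,0,0,0,0,0,-0.12],[0,0,0,0,0,0,-0.12],[0,0,0,0,0,0,-0.12],[0,0,0,0,0,0,-0.12],[0,0,0,0,0,0,-0.12],[0,0,0,0,0,0,-0.12],[0,0,0,0,0,0,-0.12],[0,0,0,0,0,0,-0.12],[0,0,0,0,0,0,-0.12],[0,0,0,0,0,0,-0.12],[0,0,0,0,0,0,-0.12]]'|grep rot
python3 -m handwheel '[[0,0,0,0,0,0,-0.12],[0,0,0,0,0,0,-0.12],[0,0,0,0,0,0,-0.12],[0,0,0,0,0,0,-0.036],[0,0,0,0,0,0,0],[0,0,0,0,0,0,0]]'|grep rot
python3 - <<'E'
from h import *
plan((669,-233,80,95.2),(669,-233,3,95.2))
E
```

```text
tcp_rot: [-180.0, 0.1, 78.3]
tcp_rot: [-179.9, 0.1, 100.5]
(669, -233, 80, 95.2) turn [-0.001  0.001  0.093] shift [-1.34 21.77  3.15] minrows 8
(669, -233, 3, 95.2) turn [0. 0. 0.] shift [ 0.  -0.   7.7] minrows 3
```

```bash
python3 -m handwheel '[[0,0,0,0,0,0,0.093],[0,-0.1,1.8,0.3,0,0,0],[0,-0.16,2.6,0.4,0,0,0],[0,-0.16,2.7,0.4,0,0,0],[0,-0.16,2.7,0.4,0,0,0],[0,-0.16,2.7,0.4,0,0,0],[0,-0.16,2.7,0.4,0,0,0],[0,-0.16,2.7,0.4,0,0,0],[0,-0.16,2.4,0.4,0,0,0],[0,-0.1,1.5,0.05,0,0,0],[0,0,0,0,0,0,0],[0,0,0,0,0,0,0]]' 30|grep -E "pos|rot|gap"
python3 -m handwheel '[[0,0,0,0,0,0,0],[0,0,0,0,0,0,0]]'|grep pos
python3 - <<'E'
from h import *
plan((669,-233,3,95.2))
E
```

```text
tool_pos: [669.3, -232.0, 79.0]
tcp_rot: [-179.9, 0.0, 95.3]
finger_gap: 42.5
tool_pos: [668.3, -232.5, 79.8]
(669, -233, 3, 95.2) turn [-0.002  0.001  0.001] shift [-0.05  0.06  7.68] minrows 3
```

```bash
python3 -m handwheel '[[0,0,0.06,2,0,0,0],[0,0,0,2.2,0,0,0],[0,0,0,2,0,0,0],[0,0,0,1,0,0,0],[0,0,0,0.45,0,0,0],[0,0,0,0,0,0,0],[0,0,0,0,0,0,0],[0,0,0,0,0,0,0]]' 30|grep -E "pos|ft"
python3 -m handwheel '[[-0.9,0,0,0,0,0,0],[-0.9,0,0,0,0,0,0],[-0.9,0,0,0,0,0,0],[-0.9,0,0,0,0,0,0],[-0.9,0,0,0,0,0,0],[-0.9,0,0,0,0,0,0],[-0.9,0,0,0,0,0,0]]' 30|grep -E "pos|for|gap"
python3 -m handwheel '[[-0.9,0,0,-0.5,0,0,0],[-0.9,0,0,-1.5,0,0,0],[-0.9,0,0,-2,0,0,0],[-0.9,0,0,-2,0,0,0],[-0.9,0,0,-2,0,0,0],[-0.9,0,0,-1.5,0,0,0],[-0.9,0,0,-0.5,0,0,0],[-0.9,0,0,0,0,0,0],[-0.9,0,0,0,0,0,0]]' |grep -E "pos|gap"
python3 - <<'E'
from h import *
s=snapshot("side")
for n in ("plugger_center","plugger_tip"):print(n,[(round(d["conf"],2),np.round(d["location"]).tolist()) for d in place_of(s,n)[:2]])
plan((669,-233,100,-3.3),(448.2,-296.5,100,-3.3))
E
```

```text
tool_pos: [670.9, -232.9, 5.2]
ft_force: [0.5, -0.4, 0.6]
tool_pos: [670.4, -232.6, 4.3]
ft_force: [-1.3, 0.1, 6.2]
finger_gap: 8.4
grip_force: 29.6
tool_pos: [669.6, -232.1, 102.9]
finger_gap: 8.1
plugger_center [(0.51, [210.0, -255.0, 5.0]), (0.43, [669.0, -235.0, 105.0])]
plugger_tip [(0.6, [664.0, -122.0, 101.0])]
(669, -233, 100, -3.3) turn [-0.003  0.003  1.721] shift [0.03 0.12 0.11] minrows 16
(448.2, -296.5, 100, -3.3) turn [0. 0. 0.] shift [-21.68   7.61   0.  ] minrows 8
```

```bash
python3 -m handwheel '[[-0.9,0,0,0,0,0,0.105],[-0.9,0,0,0,0,0,0.12],[-0.9,0,0,0,0,0,0.12],[-0.9,0,0,0,0,0,0.12],[-0.9,0,0,0,0,0,0.12],[-0.9,0,0,0,0,0,0.12],[-0.9,0,0,0,0,0,0.12],[-0.9,0,0,0,0,0,0.12],[-0.9,0,0,0,0,0,0.12],[-0.9,0,0,0,0,0,0.12],[-0.9,0,0,0,0,0,0.12],[-0.9,0,0,0,0,0,0.12]]'|grep rot
python3 -m handwheel '[[-0.9,0,0,0,0,0,0.12],[-0.9,0,0,0,0,0,0.12],[-0.9,0,0,0,0,0,0.056],[-0.9,-1.6,0.6,0,0,0,0],[-0.9,-2.5,0.9,0,0,0,0],[-0.9,-2.9,1,0,0,0,0],[-0.9,-2.9,1,0,0,0,0],[-0.9,-2.9,1,0,0,0,0],[-0.9,-2.9,1,0,0,0,0],[-0.9,-2.9,1,0,0,0,0],[-0.9,-2,0.7,0,0,0,0],[-0.9,-1,0.4,0,0,0,0]]'|grep -E "pos|rot"
python3 -m handwheel '[[-0.9,0,0,0,0,0,0],[-0.9,0,0,0,0,0,0],[-0.9,0,0,0,0,0,0]]'|grep -E "pos|rot|gap"
python3 - <<'E'
from h import *
plan((448.2,-296.5,30,-3.3),(448.2,-296.5,8,-3.3))
E
```

```text
tcp_rot: [-180.0, 0.2, 13.3]
tool_pos: [446.8, -295.7, 102.0]
tcp_rot: [-180.0, 0.2, -3.4]
tool_pos: [450.7, -295.5, 103.4]
tcp_rot: [180.0, 0.0, -3.3]
finger_gap: 8.3
(448.2, -296.5, 30, -3.3) turn [0.001 0.001 0.   ] shift [-0.25  0.11  7.34] minrows 3
(448.2, -296.5, 8, -3.3) turn [0. 0. 0.] shift [ 0.  -0.   2.2] minrows 1
```

```bash
python3 -m handwheel '[[-0.9,-0.2,0.1,1.5,0,0,0],[-0.9,0,0,2.2,0,0,0],[-0.9,0,0,2.2,0,0,0],[-0.9,0,0,1.7,0,0,0],[-0.9,0,0,1.2,0,0,0],[-0.9,0,0,0.7,0,0,0],[-0.9,0,0,0,0,0,0],[-0.9,0,0,0,0,0,0],[-0.9,0,0,0,0,0,0]]'|grep -E "pos|ft|gap"
```

```text
tool_pos: [448.6, -297.0, 9.1]
ft_force: [-0.2, 0.3, -1.0]
finger_gap: 8.3
```

```bash
python3 -m handwheel '[[-0.9,0,0,0.1,0,0,0],[-0.9,0,0,0.08,0,0,0],[-0.9,0,0,0.03,0,0,0],[-0.9,0,0,0,0,0,0],[-0.58,0,0,0,0,0,0],[-0.58,0,0,0,0,0,0],[-0.58,0,0,0,0,0,0],[-0.58,0,0,0,0,0,0]]'|grep -E "pos|ft|gap"
python3 -m handwheel '[[-0.58,0,0,-0.5,0,0,0],[-0.58,0,0,-1.5,0,0,0],[-0.58,0,0,-2.5,0,0,0],[-0.58,0,0,-2.5,0,0,0],[-0.4,0,0,-2.5,0,0,0],[0,0,0,-1,0,0,-0.1],[0,0,0,0,0,0,-0.12],[0,0,0,0,0,0,-0.12],[0,0,0,0,0,0,-0.12],[0,0,0,0,0,0,-0.12],[0,0,0,0,0,0,-0.12],[0,0,0,0,0,0,-0.12]]'|grep -E "pos|ft|gap"
python3 -m handwheel '[[0,0,0,0,0,0,-0.12],[0,0,0,0,0,0,-0.12],[0,0,0,0,0,0,-0.12],[0,0,0,0,0,0,-0.12],[0,0,0,0,0,0,-0.12],[0,0,0,0,0,0,-0.12],[0,0,0,0,0,0,-0.12],[0,0,0,0,0,0,-0.067],[0,0,0,0,0,0,0],[0,0,0,0,0,0,0]]'|grep -E "pos|rot"
python3 - <<'E'
from h import *
s=snapshot("side")
for n in ("plugger_center","plugger_tip","mirror_center","spatula_center"):print(n,[(round(d["conf"],2),np.round(d["location"]).tolist()) for d in place_of(s,n)[:2]])
plan((703.5,-60,90,96.4),(703.5,-60,3,96.4))
E
```

```text
tool_pos: [447.7, -296.7, 6.5]
ft_force: [0.0, -0.3, -0.8]
finger_gap: 17.7
tool_pos: [447.8, -296.6, 111.8]
ft_force: [0.4, 0.7, 0.2]
finger_gap: 43.1
tool_pos: [447.8, -296.6, 111.7]
tcp_rot: [-179.9, 0.1, 95.5]
plugger_center [(0.47, [448.0, -296.0, 6.0])]
plugger_tip [(0.69, [563.0, -304.0, 3.0]), (0.46, [456.0, -237.0, 10.0])]
mirror_center [(0.81, [455.0, -235.0, 9.0])]
spatula_center [(0.54, [704.0, -60.0, 4.0]), (0.31, [693.0, 48.0, 2.0])]
(703.5, -60, 90, 96.4) turn [-0.001  0.001 -0.014] shift [20.66 28.05  2.14] minrows 12
(703.5, -60, 3, 96.4) turn [0. 0. 0.] shift [ 0.  -0.   8.7] minrows 3
```

```bash
python3 -m handwheel '[[0,1,1.3,0,0,0,-0.014],[0,1.7,2.3,0.1,0,0,0],[0,1.8,2.45,0.2,0,0,0],[0,1.8,2.45,0.2,0,0,0],[0,1.8,2.45,0.2,0,0,0],[0,1.8,2.45,0.2,0,0,0],[0,1.8,2.45,0.2,0,0,0],[0,1.8,2.45,0.2,0,0,0],[0,1.8,2.45,0.2,0,0,0],[0,1.8,2.45,0.2,0,0,0],[0,1.8,2.45,0.2,0,0,0],[0,1.76,2.4,0.2,0,0,0]]' 30|grep -E "pos|rot"
python3 -m handwheel '[[0,0.8,0.55,0,0,0,0],[0,0,0,0,0,0,0],[0,0,0,0,0,0,0],[0,0,0,0,0,0,0],[0,0,0,0,0,0,0]]' 30|grep -E "pos|rot|gap"
python3 - <<'E'
from h import *
plan((703.5,-60,3,96.4))
E
```

```text
tool_pos: [704.3, -58.6, 89.5]
tcp_rot: [-179.9, 0.0, 96.4]
tool_pos: [707.2, -52.8, 90.1]
tcp_rot: [-179.9, 0.1, 96.4]
finger_gap: 42.6
(703.5, -60, 3, 96.4) turn [-0.001  0.001 -0.   ] shift [-0.68 -0.45  8.71] minrows 3
```

```bash
python3 -m handwheel '[[0,-0.68,-0.45,1.5,0,0,0],[0,0,0,2,0,0,0],[0,0,0,2.2,0,0,0],[0,0,0,1.7,0,0,0],[0,0,0,0.9,0,0,0],[0,0,0,0.4,0,0,0],[0,0,0,0,0,0,0],[0,0,0,0,0,0,0]]' 30|grep -E "pos|ft"
python3 -m handwheel '[[-0.9,0,0,0,0,0,0],[-0.9,0,0,0,0,0,0],[-0.9,0,0,0,0,0,0],[-0.9,0,0,0,0,0,0],[-0.9,0,0,0,0,0,0],[-0.9,0,0,0,0,0,0],[-0.9,0,0,0,0,0,0]]' 30|grep -E "pos|for|gap"
python3 -m handwheel '[[-0.9,0,0,-0.5,0,0,0],[-0.9,0,0,-1.5,0,0,0],[-0.9,0,0,-2,0,0,0],[-0.9,0,0,-2,0,0,0],[-0.9,0,0,-2,0,0,0],[-0.9,0,0,-1.5,0,0,0],[-0.9,0,0,-0.5,0,0,0],[-0.9,0,0,0,0,0,0],[-0.9,0,0,0,0,0,0]]' |grep -E "pos|gap"
python3 - <<'E'
from h import *
s=snapshot("side")
for n in ("spatula_center","spatula_tip"):print(n,[(round(d["conf"],2),np.round(d["location"]).tolist()) for d in place_of(s,n)[:2]])
p=sense()["tool_pos"]
plan((*p,-3.3),(444.8,-353.4,100,-3.3))
E
```

```text
tool_pos: [704.8, -59.2, 4.1]
ft_force: [-0.6, -0.7, 1.2]
tool_pos: [705.1, -58.8, 4.4]
ft_force: [-0.5, 0.1, 5.6]
finger_gap: 8.6
grip_force: 29.5
tool_pos: [704.1, -58.6, 102.6]
finger_gap: 8.2
spatula_center [(0.73, [707.0, -59.0, 102.0]), (0.54, [480.0, -297.0, 0.0])]
spatula_tip [(0.58, [692.0, 50.0, 102.0])]
(np.float64(703.0352545932135), np.float64(-58.42431247149058), np.float64(100.75985918588387), -3.3) turn [-0.003  0.004  1.741] shift [0. 0. 0.] minrows 16
(444.8, -353.4, 100, -3.3) turn [0. 0. 0.] shift [-24.08  30.94   0.08] minrows 14
```

```bash
python3 -m handwheel '[[-0.9,0,0,0,0,0,0.061],[-0.9,0,0,0,0,0,0.12],[-0.9,0,0,0,0,0,0.12],[-0.9,0,0,0,0,0,0.12],[-0.9,0,0,0,0,0,0.12],[-0.9,0,0,0,0,0,0.12],[-0.9,0,0,0,0,0,0.12],[-0.9,0,0,0,0,0,0.12],[-0.9,0,0,0,0,0,0.12],[-0.9,0,0,0,0,0,0.12],[-0.9,0,0,0,0,0,0.12],[-0.9,0,0,0,0,0,0.12]]'|grep rot
python3 -m handwheel '[[-0.9,0,0,0,0,0,0.12],[-0.9,0,0,0,0,0,0.12],[-0.9,0,0,0,0,0,0.12],[-0.9,-1,1.3,0,0,0,0],[-0.9,-1.7,2.2,0,0,0,0],[-0.9,-1.9,2.4,0,0,0,0],[-0.9,-1.9,2.4,0,0,0,0],[-0.9,-1.9,2.4,0,0,0,0],[-0.9,-1.9,2.4,0,0,0,0],[-0.9,-1.9,2.4,0,0,0,0],[-0.9,-1.9,2.4,0,0,0,0],[-0.9,-1.9,2.4,0,0,0,0]]'|grep -E "pos|rot"
python3 -m handwheel '[[-0.9,-1.9,2.4,0,0,0,0],[-0.9,-1.9,2.4,0,0,0,0],[-0.9,-1.9,2.4,0,0,0,0],[-0.9,-1.5,2,0,0,0,0],[-0.9,-0.8,1.4,0,0,0,0],[-0.9,0,0,0,0,0,0],[-0.9,0,0,0,0,0,0],[-0.9,0,0,0,0,0,0]]'|grep -E "pos|rot|gap"
python3 - <<'E'
from h import *
plan((444.8,-353.4,30,-3.3),(444.8,-353.4,9,-3.3))
E
```

```text
tcp_rot: [-180.0, 0.2, 17.0]
tool_pos: [531.0, -252.6, 101.9]
tcp_rot: [180.0, 0.2, -3.3]
tool_pos: [446.9, -352.5, 102.6]
tcp_rot: [-180.0, 0.1, -3.3]
finger_gap: 8.2
(444.8, -353.4, 30, -3.3) turn [-0.     0.002  0.   ] shift [-0.21  0.1   7.26] minrows 3
(444.8, -353.4, 9, -3.3) turn [0. 0. 0.] shift [ 0.  -0.   2.1] minrows 1
```

```bash
python3 -m handwheel '[[-0.9,-0.2,0.1,1.5,0,0,0],[-0.9,0,0,2.2,0,0,0],[-0.9,0,0,2.2,0,0,0],[-0.9,0,0,1.7,0,0,0],[-0.9,0,0,1.1,0,0,0],[-0.9,0,0,0.65,0,0,0],[-0.9,0,0,0,0,0,0],[-0.9,0,0,0,0,0,0],[-0.9,0,0,0,0,0,0]]'|grep -E "pos|ft|gap"
```

```text
tool_pos: [445.7, -354.8, 11.2]
ft_force: [0.4, -0.1, 0.1]
finger_gap: 7.9
```

```bash
python3 -m handwheel '[[-0.9,0,-0.1,0.15,0,0,0],[-0.9,0,0,0.1,0,0,0],[-0.9,0,0,0,0,0,0],[-0.9,0,0,0,0,0,0],[-0.9,0,0,0,0,0,0]]'|grep -E "pos|ft|gap"
python3 -m handwheel '[[-0.9,0,0,0.1,0,0,0],[-0.9,0,0,0,0,0,0],[-0.9,0,0,0,0,0,0],[-0.58,0,0,0,0,0,0],[-0.58,0,0,0,0,0,0],[-0.58,0,0,0,0,0,0],[-0.58,0,0,0,0,0,0]]'|grep -E "pos|ft|gap"
python3 -m handwheel '[[-0.58,0,0,-0.5,0,0,0],[-0.58,0,0,-1.5,0,0,0],[-0.58,0,0,-2.5,0,0,0],[-0.58,0,0,-2.5,0,0,0],[-0.4,-2,2,-2.5,0,0,0],[0,-2,2,-2,0,0,0],[0,-2,2,-2,0,0,0],[0,-2,2,-2,0,0,0],[0,-2,2,-2,0,0,0],[0,0,0,0,0,0,0],[0,0,0,0,0,0,0]]'|grep -E "time|pos|ft|gap"
python3 - <<'E'
from h import *
q="pack1_center pack2_center pack3_center block1_center block2_center block3_center mirror_center mirror_tip plugger_center plugger_tip spatula_center spatula_tip".split()
S={}
for cam in ("side","top"):
    s=snapshot(cam); S[cam]=s["image"]
    for n in q:print(cam,n,[(round(d["conf"],2),np.round(d["location"]).tolist()) for d in place_of(s,n)[:1]])
im=np.vstack([np.hstack([cv2.resize(S["top"][230:315,112:208],(400,354)),cv2.resize(S["top"][212:318,400:500],(400,354))])[:, :],np.hstack([cv2.resize(S["side"][295:415,140:300],(400,246)),cv2.resize(S["side"][160:270,340:460],(400,246))])])
print(im.shape); cv2.imwrite("pics/fin.png",im[:,:,::-1])
E
```

```text
tool_pos: [444.8, -353.4, 7.6]
ft_force: [-0.9, -0.3, -0.3]
finger_gap: 8.1
tool_pos: [444.7, -353.3, 6.3]
ft_force: [-0.3, 0.0, 0.6]
finger_gap: 18.2
time: 88.57
tool_pos: [339.0, -449.1, 183.7]
ft_force: [0.3, 1.1, -0.2]
finger_gap: 42.5
side pack1_center [(0.44, [545.0, 84.0, 10.0])]
side pack2_center [(0.48, [545.0, 85.0, 23.0])]
side pack3_center [(0.63, [544.0, 93.0, 30.0])]
side block1_center [(0.66, [525.0, 386.0, 35.0])]
side block2_center [(0.66, [520.0, 263.0, 33.0])]
side block3_center [(0.91, [523.0, 323.0, 32.0])]
side mirror_center [(0.72, [456.0, -238.0, 11.0])]
side mirror_tip [(0.84, [559.0, -244.0, 2.0])]
side plugger_center [(0.49, [449.0, -299.0, 5.0])]
side plugger_tip [(0.77, [561.0, -301.0, 3.0])]
side spatula_center [(0.7, [446.0, -353.0, 9.0])]
side spatula_tip [(0.55, [522.0, 174.0, -1.0])]
top pack1_center []
top pack2_center [(0.35, [541.0, 89.0, 24.0])]
top pack3_center [(0.85, [541.0, 88.0, 25.0])]
top block1_center [(0.84, [521.0, 380.0, 33.0])]
top block2_center [(0.63, [523.0, 267.0, 32.0])]
top block3_center [(0.76, [524.0, 325.0, 26.0])]
top mirror_center [(0.66, [453.0, -238.0, 6.0])]
top mirror_tip [(0.67, [565.0, -246.0, 5.0])]
top plugger_center [(0.61, [211.0, -257.0, 6.0])]
top plugger_tip [(0.59, [212.0, -400.0, 5.0])]
top spatula_center [(0.58, [444.0, -351.0, 9.0])]
top spatula_tip [(0.6, [554.0, -363.0, 9.0])]
(600, 800, 3)
```

View pics/fin.png

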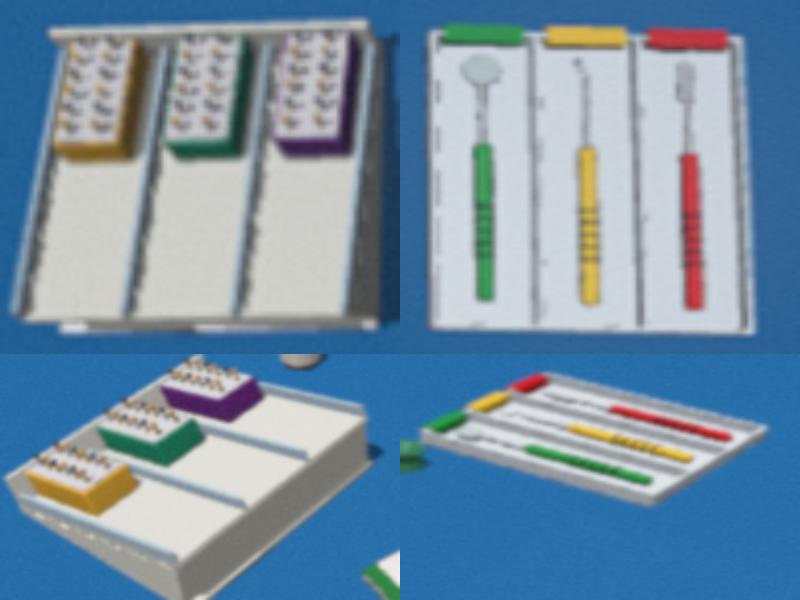

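The final picture shows all three blocks against the back stop, one per lane (blocks at (97,95), (205,95), (315,90)). Each instrument lies in its own-colour compartment with its working end towards the tabs. The packs were already seen flat in the box and still read as in place. Handing in.

```bash
python3 -c "
from bench import hand_in; print(hand_in())"
```

```text
the job is handed in; nothing more can be done
None
```

The job is handed in after about 90 s of robot time: all three packs lie flat in the steel box, the three bur blocks rest against the rack's back stop one to a lane, and the mirror, plugger and spatula lie in their own-colour compartments with working ends to the tabs; the first pile grasp lifted only the top pack, so I set it back and gripped again, and the spatula, knocked aside mid-run, was found again before it was picked up.

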